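# Nest two aluminium angles in a V-jig for match-drilling and clamp them

### The arm

A 7-joint arm with a two-finger parallel gripper is mounted at the origin on the work surface. World frame = base frame: x ahead of the robot, y to its left, z up, the work surface at z = 0. Lengths are in m, angles in rad, forces in N, time in s.
With the tool pointing down it reaches from about 0.4 to 0.875 m from the base axis. Payload 19.3 kg.
Tool frame: the origin (TCP) lies at the centre of the arm's flange, where the gripper is bolted on; the fingertips stand 173 mm ahead of it and the grasp point (between the pads) lies 155 mm ahead of it; z points along the fingers, y is the line along which they close (so a half turn about z gives the same grasp; the last joint's range is limited). The gripper opens to 85 mm and grips with 20 to 120 N. Pads are 22 mm wide; open, the fingers measure 114 mm over their backs; the gripper's body (76 mm by 85 mm) begins 54 mm behind the grasp point. The pads swing forward as they close: fully open they stand 13 mm farther back than shut.
Start: joints at [-1.248, 0.521, -0.036, 1.599, 0.021, 1.021, -0.113], TCP at [0.239, 0.577, 0.405] pointing down, gripper open.
Joint ranges: [-2.91, 2.91], [-0.3, 2.13], [-1.5, 1.42], [0.17, 2.43], [-1.26, 4.41], [0.16, 1.93], [-2.52, 2.52]. Speed limits (rad/s): [1.89, 1.89, 2.39, 2.39, 3.01, 3.01, 3.01].

### API

Orientations are given as a rotation vector (axis times angle).
In Python, from station import * gives the robot as it stands.
- The arm moves only by the tool apply_moves, never from a script. Its argument "moves" is a list of rows, each an object of numbers: "hand": the finger opening in cm, from 0 to 8.54; "tx", "ty", "tz": the shift along the tool's x, y, z in cm; "yaw": the turn about the tool's z in rad. A call has 1 to 5 rows; each row shifts and turns the commanded pose from where the row before left it, along the tool's axes as they then stand; what a row does not reach is not made up. A row lasts 1/8 s, in which the tool goes at most 62.5 mm and 10.7 degrees, less where a joint would pass 70% of its speed; a pose out of reach is approached as far as the arm can. A call is refused whole if a number of a shift passes 6.25 or a number of a turn 0.188, either way. A call with a gripper value outside its range is refused whole. The fingers move at their own pace and stop on an object; the grip force is fixed at half the most. Time passes only in rows, so rows that do not move let the fingers close. It gives the time, the measured TCP pose, the force, the opening and the grip force at its end, in the units of the state.
- state(): the state, without advancing time (a new reading comes with each control period).
- read_camera(name): name is "side" or "top" or "wrist"; returns (picture, depth): 384x512x3 uint8, blue, green, red; 384x512 float32, m along the optical axis (not along the pixel's ray), 0 where there is no reading.
- camera_model(name): a dict with "fx", "fy", "cx", "cy" (pixels), "T" (4x4, takes a point from camera to world coordinates); the wrist camera has in their place "hand_eye" (4x4, takes a point from camera to tool coordinates, whose origin is the TCP and whose axes are the flange's). Camera axes: x right, y up, looking along -z (the intrinsics and any distortion apply to the point x, -y, -z); pixel columns grow to the right and rows downward; lengths in m; the calibration is good to about 2 mm. The wrist camera is an equidistant fisheye: a pixel r from the principal point sees the ray r / f radians off the axis. A picture is of the moment at which its call begins: read the wrist's pose just before it. camera_model takes no time and is no camera call.
- finish_job(): hands the job in; it is judged then, once.
The state is a dict: "time_s": time; "joint_positions": joint angles; "qvel": joint speeds; "effort": joint torques, N m; "ee_pos": TCP position; "eef_rot": TCP orientation; "contact_force": force on the tool from outside, world axes, zero at the start; "moment": the same for the moment, N m; "grip_width": finger opening in m; "finger_force": force on a finger pad.
Only numpy, scipy, OpenCV 4.12 (cv2) and the standard library are available. Lean on these libraries where they do the work, as an engineer would, in place of code of your own. Each camera call takes 0.05 s, during which the arm holds its last target. There are 200 camera calls.

### The job

Set up the two aluminium angles for drilling together: lay the short one heel-down in the V of the jig, then nest the long one into it so that its legs lie flat on the short one's legs, with both pushed fully home against the steel end stop. Then press the toggle clamp's handle right down to level so that its rubber tip holds the pair. Leave the other things on the bench where they are.

Things in the scene. Friction and masses are not known exactly. Their poses are not given: they have to be found in the camera images.
- splice: The short aluminium angle 100 mm long, 155 g, two legs 60 wide, 5 thick. Lies as an L: one leg flat pointing away and leftward from the robot, the other upright on its near side. Origin mid-length on the outer heel edge (outside corner); y along the length, x out along the leg that starts flat, z out along the leg that starts upright; metal fills 0 to 5 mm inward of the outer faces
- rail: The long aluminium angle 160 mm long, 250 g, two legs 60 wide, 5 thick. Lies as an L: one leg flat pointing away and leftward from the robot, the other upright on its near side. Origin mid-length on the outer heel edge (outside corner); y along the length, x out along the leg that starts flat, z out along the leg that starts upright; metal fills 0 to 5 mm inward of the outer faces
- jig: Drilling jig fixed to the bench: plywood base 84 wide (x), 18 thick, y -85 to +130 mm, with wooden V-cradle, steel stop and toggle clamp. Origin on the bench below where the V's bottom meets the stop; x across the V, away and to the left of the robot; y along the V to stop and clamp, to the left and back towards the robot; z up. Yaw 0.72 to 1.02 rad
- v_end (a point): Where the V's bottom line meets the stop face, 45 mm up; axes as jig. The V faces lean 45 deg to -x and +x, run y -4 to -75 mm, and reach 26 mm out from the bottom line, so 34 mm of each leg stands proud. Seated short piece's origin is at (0,-50,0) mm here; nested long piece's at (0,-80,7). It overhangs the short one's open end by 60 mm. Stop: plate 64 wide (x), face at y 0, to 33 mm above here
- clamp_handle (a joint): Toggle clamp handle, hinged along the jig's x axis at (0,95,120) mm in its frame. 0 = level towards +y, clamped (hard stop); 1.0 to 1.15 rad at start = raised, open. Pressing the handle over and down (under 10 N at the grip) swings the clamp arm down over the stop, its rubber tip into the nested pair 38 mm from the stop. It stays where it is left
- handle_grip (a point): Point on the top face of the handle's black grip, 75 mm from the hinge along the handle, 8 mm off its centre line. The grip is 18 wide, 16 thick, and spans 40 to 105 mm from the hinge. y points outward along the handle, z out of its top face
- clamp_pad: Rubber tip, an 18 mm ball on the clamp arm's spindle; origin at its centre. When open, the arm (14 mm wide) leans up over the stop and riser, to about 200 mm above the bench, and the tip hangs at about 150 to 175 mm over the stop end of the V: lay angles in from the open end, below it. Clamped, the tip gives 1 to 2 mm
- pine_block: A loose block of pale pine, 95 x 40 x 22 mm, lying flat near the jig; origin at the centre of its underside. Bystander
- bracket: A small dark steel angle bracket, legs 38 mm, 55 mm long, lying on one leg; origin on its heel. Bystander, not one of the pair
- mallet: A mallet with a white head 60 mm in diameter and a wooden handle, lying down; origin under the head. Bystander
- brush: A bench brush with a dark handle, lying. Bystander
- screwdriver: A black-handled screwdriver, lying. Bystander
- drill: A cordless drill standing on its battery, about 215 mm tall; origin under the battery. Bystander
- glue: A yellow glue bottle, 190 mm tall, standing; origin under its centre. Bystander
- board: A scrap of brown board, 120 x 170 x 19 mm, lying flat; origin under its centre. Bystander
Mind the look-alikes: they are no part of the job. What is shaped like the splice but yellow is not meant.

How it is judged:
By the outcome, as a careful person would: the job done as asked, in the order asked, and still so for the second after the job is handed in, with the robot touching nothing.
It also fails if it takes over 72 s, if anything falls off the work surface, if the arm or the gripper's body presses on something with over 40 N, if the wrist force passes 120 N, or if a joint passes its speed limit or range.

## Working session

There is one attempt and no reset: what is moved stays moved. The work goes in short steps, Python scripts to look and compute and a tool call to move; the robot and the scene stay as the last step left them, time stands still between calls to the robot, and variables do not carry over. Pictures are saved under pics/ and viewed, at most 10 in all, crops included, and the job is handed in when it is done.

Besides the shell and the picture viewer there is one more tool, called after ">>>" as name(argument=value, ...), one argument or row to a line, values as JSON. apply_moves: Moves the arm, as the interface text tells. Its arguments: {"type":"object","properties":{"moves":{"type":"array","items":{"type":"object","properties":{"hand":{"type":"number"},"tx":{"type":"number"},"ty":{"type":"number"},"tz":{"type":"number"},"yaw":{"type":"number"}}}}},"required":["moves"]}

```bash
mkdir -p pics; ls; python3 - <<'E'
from station import *
import cv2,numpy as np
print(state())
for n in("side","top"):
    im,d=read_camera(n); cv2.imwrite(f"pics/{n}0.png",im); np.savez(f"{n}0.npz",im=im,d=d)
    m=camera_model(n);print(n,m)
a,b=[cv2.imread(f"pics/{n}0.png") for n in("side","top")]
E
```

```text
pics
{'time_s': 0.0, 'joint_positions': array([-1.24815506,  0.52199731, -0.03634359,  1.60000033,  0.02119976,
        1.02110078, -0.11277588]), 'qvel': array([-0.00205727, -0.00037981, -0.00054359, -0.00100366, -0.00073273,
       -0.00060997, -0.00042155]), 'effort': array([ 4.26989072e-04, -9.27107978e+01,  1.98019713e+00, -3.69934380e+01,
        1.78370951e-02,  8.31448036e-03,  4.57472652e-06]), 'ee_pos': array([0.23921875, 0.57725402, 0.4041386 ]), 'eef_rot': array([-6.13041415e-01, -3.08104739e+00,  1.74508992e-03]), 'contact_force': array([ 0.80336579,  0.60153431, -0.20145721]), 'moment': array([ 0.00139796,  0.0192255 , -0.00102011]), 'finger_force': 0.0, 'grip_width': 0.08551664591015858}
side {'fx': 378.84554723784555, 'fy': 378.84554723784555, 'cx': 249.3595181171778, 'cy': 190.02151070766052, 'T': array([[ 0.99411975,  0.07595217, -0.07718281,  0.51018155],
       [-0.10713015,  0.58595651, -0.80322979, -0.87085985],
       [-0.01578127,  0.80677521,  0.59064771,  0.74360853],
       [ 0.        ,  0.        ,  0.        ,  1.        ]])}
top {'fx': 362.3015211432996, 'fy': 362.3015211432996, 'cx': 256.7996462629981, 'cy': 195.75328847521791, 'T': array([[ 0.00559809,  0.98560968, -0.1689444 ,  0.40749154],
       [-0.99993562,  0.0038498 , -0.01067411, -0.00162429],
       [-0.0098701 ,  0.16899328,  0.98556778,  1.11430181],
       [ 0.        ,  0.        ,  0.        ,  1.        ]])}
```

View pics/top0.png

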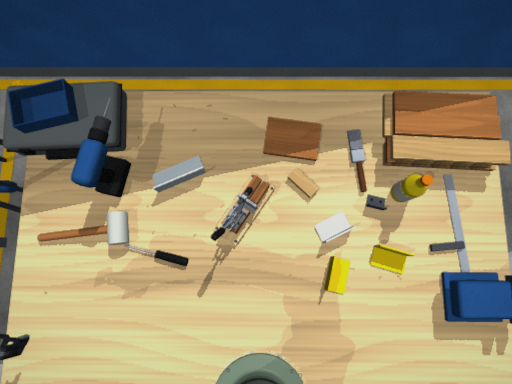

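View pics/side0.png

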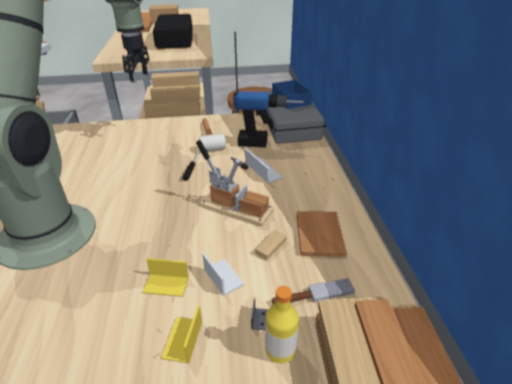

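The top view shows two silver angles at (334,228) and (179,173), two yellow ones at (339,275) and (391,258), and a small dark bracket at (376,202). The short silver one at (334,228) fits the splice, and the long silver one at (179,173) fits the rail. The jig is at (243,208), with its handle toward (217,235). I'll confirm these in one crop and measure.

```bash
cat > h.py <<'E'
import numpy as np,cv2
from station import *
from scipy.spatial.transform import Rotation as R
def cloud(d,m):
    v,u=np.mgrid[:d.shape[0],:d.shape[1]]
    P=np.stack([(u-m['cx'])/m['fx']*d,-(v-m['cy'])/m['fy']*d,-d],-1)
    W=P@m['T'][:3,:3].T+m['T'][:3,3]; W[d==0]=np.nan
    return W
def load(n):
    z=np.load(n+'0.npz'); return z['im'],cloud(z['d'],camera_model(n))
E
python3 - <<'E'
from h import *
im,W=load('top'); si,SW=load('side')
a=cv2.resize(im[195:300,290:430],None,fx=4,fy=4,interpolation=2)[:300,:400]
a=cv2.resize(im[205:300,300:420],(400,300),interpolation=2)
b=cv2.resize(im[150:255,145:285],(400,300),interpolation=2)
c=cv2.resize(si[130:230,175:295],(400,300),interpolation=2)
e=cv2.resize(si[240:320,180:280],(400,300),interpolation=2)
cv2.imwrite('pics/crop1.png',np.vstack([np.hstack([a,b]),np.hstack([c,e])]))
def show(n,W,u0,u1,v0,v1,zmin=.03):
    P=W[v0:v1,u0:u1].reshape(-1,3);P=P[np.isfinite(P[:,0])]
    T=P[P[:,2]>zmin]
    mu=T[:,:2].mean(0); _,s,V=np.linalg.svd(T[:,:2]-mu,full_matrices=False)
    t=(T[:,:2]-mu)@V[0]
    print(n,len(T),'mean',mu,'dir',V[0],'ang',np.arctan2(V[0][1],V[0][0]),'range',t.min(),t.max(),'perp',((T[:,:2]-mu)@V[1]).min(),((T[:,:2]-mu)@V[1]).max(),'zmax',T[:,2].max())
show('splice top',W,305,362,205,250); show('splice side',SW,195,250,248,300)
show('rail top',W,145,210,150,195); show('rail side',SW,240,285,145,185)
show('rail side50',SW,240,285,145,185,.045);show('rail top50',W,145,210,150,195,.045)
show('spl top50',W,305,362,205,250,.045); show('spl side50',SW,195,250,248,300,.045)
for n,X,pts in(('top',W,[(217,235),(231,224),(262,182),(303,183),(237,243),(272,187),(228,234)]),('side',SW,[(202,148),(240,195),(265,208),(200,205),(268,222)])):
    for u,v in pts: print(n,u,v,X[v,u].round(3))
print(np.nanmedian(W[300:340,100:200,2]),np.nanmedian(SW[230:250,100:140,2]))
E
```

```text
splice top 71 mean [ 0.47958903 -0.23292514] dir [-0.45767011  0.88912208] ang 2.046169310626404 range -0.0505354619332736 0.05037050667285169 perp -0.002385937441516142 0.0028396935623331604 zmax 0.06613663805652292
splice side 217 mean [ 0.47848846 -0.23929149] dir [ 0.45567133 -0.8901481 ] ang -1.0976700856892911 range -0.054992112489558216 0.047250927151408544 perp -0.0020386422142588765 0.004394356169089725 zmax 0.06116374197665253
rail top 236 mean [0.64270746 0.24735143] dir [-0.40083965  0.91614823] ang 1.9832294929090657 range -0.08035370034364206 0.07909924824408646 perp -0.004847487675031736 0.0030318772357625172 zmax 0.06422061643890276
rail side 254 mean [0.63052704 0.1960347 ] dir [-0.17917512 -0.9838172 ] ang -1.7509442700732294 range -0.12144748238501801 0.18120868571424886 perp -0.04720660381919184 0.04094056191644869 zmax 0.17797446220077717
rail side50 166 mean [0.62432901 0.17163086] dir [-0.21773296 -0.97600838] ang -1.7902874275424507 range -0.144911056553341 0.15643629744683693 perp -0.04845973808007165 0.04494997218533092 zmax 0.17797446220077717
rail top50 16
[... 391 characters left out ...]
7 zmax 0.06613663805652292
spl side50 136 mean [ 0.47879665 -0.2390674 ] dir [ 0.45276174 -0.89163154] ang -1.1009360108827246 range -0.05494110046424156 0.04731655808592119 perp -0.0023258802158163823 0.0038814351758302084 zmax 0.06116374197665253
top 217 235 [0.463 0.107 0.207]
top 231 224 [0.503 0.083 0.078]
top 262 182 [ 0.632 -0.005  0.05 ]
top 303 183 [ 0.635 -0.132  0.021]
top 237 243 [0.452 0.07  0.003]
top 272 187 [ 0.623 -0.036  0.018]
top 228 234 [0.478 0.097 0.018]
side 202 148 [0.467 0.105 0.191]
side 240 195 [0.568 0.023 0.07 ]
side 265 208 [ 0.639 -0.003  0.035]
side 200 205 [ 0.444  0.085 -0.003]
side 268 222 [ 0.645 -0.025 -0.002]
0.0005313629813331611 -0.0012861679445133611
```

View pics/crop1.png

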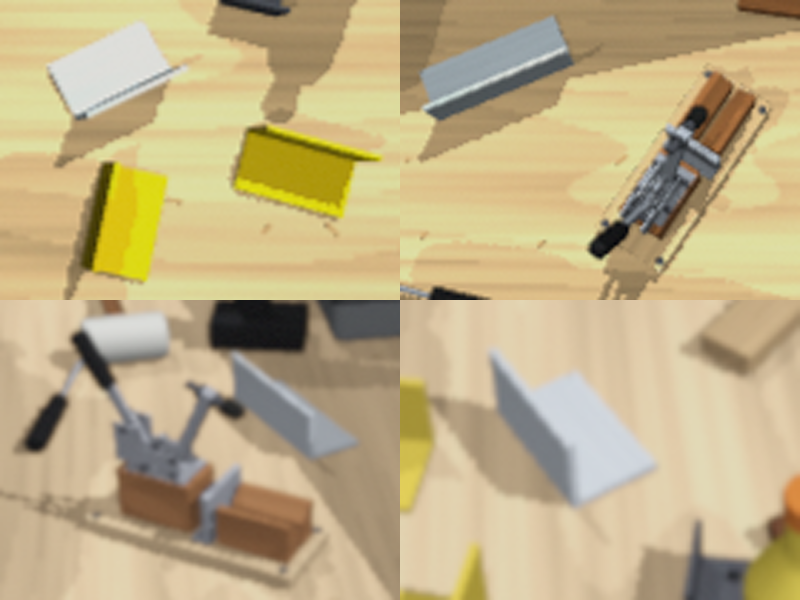

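The crop confirms the pair: the short silver angle is the splice and the long one is the rail. The yellow angles and the dark bracket are not part of the job. Next I'll fit the jig, the pad and the handle.

```bash
python3 - <<'E'
from h import *
im,W=load('top'); si,SW=load('side')
def pts(W,z0,z1,c=(.55,.03),r=.2):
    P=W.reshape(-1,3);P=P[np.isfinite(P[:,0])]
    return P[(P[:,2]>z0)&(P[:,2]<z1)&(np.hypot(P[:,0]-c[0],P[:,1]-c[1])<r)]
for n,X in(('top',W),('side',SW)):
    P=pts(X,.009,.075,(.55,.035),.155)
    P=P[np.hypot(P[:,0]-.63,P[:,1]+.13)>.06]
    r=cv2.minAreaRect(P[:,:2].astype(np.float32)*1000);print(n,len(P),r)
# jig-frame view w/ yaw guesses from the rect, print coordinate ranges by height
P=np.vstack([pts(W,.009,.3,(.55,.035),.155),pts(SW,.009,.3,(.55,.035),.155)])
P=P[np.hypot(P[:,0]-.63,P[:,1]+.13)>.06]
from scipy.optimize import minimize
b=np.vstack([pts(W,.012,.024,(.55,.035),.155)])
b=b[np.hypot(b[:,0]-.63,b[:,1]+.13)>.06]
best=min(((lambda q:(np.ptp(np.percentile(q[:,0],[1,99]))*1+np.ptp(np.percentile(q[:,1],[1,99])),y))(b[:,:2]@np.array([[np.cos(y),-np.sin(y)],[np.sin(y),np.cos(y)]])) for y in np.arange(.7,1.05,.01)))
print(best)
y=best[1];M=np.array([[np.cos(y),-np.sin(y)],[np.sin(y),np.cos(y)]])
print('base',np.percentile(b[:,:2]@M,[1,3,97,99],axis=0))
for z0 in np.arange(.03,.22,.01):
    s=P[(P[:,2]>z0)&(P[:,2]<=z0+.01)]
    if len(s)>3: q=s[:,:2]@M;print(z0.round(2),len(s),'x',np.percentile(q[:,0],[2,50,98]).round(3),'y',np.percentile(q[:,1],[2,50,98]).round(3))
E
```

```text
top 1241 ((558.6380615234375, 49.64060974121094), (84.51266479492188, 214.57167053222656), 56.30449676513672)
side 1589 ((555.97802734375, 45.10163879394531), (86.04667663574219, 215.67153930664062), 57.36311721801758)
(np.float64(0.29605422896525146), np.float64(0.9800000000000002))
base [[ 0.31032512 -0.54267688]
 [ 0.31089282 -0.53981975]
 [ 0.39315268 -0.33242224]
 [ 0.39379093 -0.33008846]]
0.03 175 x [0.321 0.327 0.364] y [-0.534 -0.463 -0.362]
0.04 270 x [0.32  0.328 0.367] y [-0.534 -0.48  -0.363]
0.05 429 x [0.322 0.344 0.373] y [-0.533 -0.488 -0.371]
0.06 389 x [0.323 0.333 0.378] y [-0.533 -0.483 -0.365]
0.07 318 x [0.32  0.337 0.381] y [-0.459 -0.424 -0.359]
0.08 225 x [0.327 0.337 0.374] y [-0.454 -0.402 -0.359]
0.09 100 x [0.335 0.338 0.364] y [-0.419 -0.385 -0.353]
0.1 175 x [0.335 0.345 0.365] y [-0.422 -0.393 -0.356]
0.11 107 x [0.335 0.348 0.363] y [-0.427 -0.377 -0.354]
0.12 113 x [0.334 0.348 0.366] y [-0.43  -0.367 -0.353]
0.13 44 x [0.343 0.348 0.355] y [-0.435 -0.421 -0.35 ]
0.14 49 x [0.342 0.348 0.357] y [-0.44  -0.359 -0.343]
0.15 39 x [0.343 0.346 0.353] y [-0.473 -0.43  -0.338]
0.16 87 x [0.34  0.345 0.358] y [-0.479 -0.443 -0.335]
0.17 155 x [0.34  0.348 0.359] y [-0.475 -0.45  -0.335]
0.18 95 x [0.341 0.35  0.358] y [-0.454 -0.43  -0.325]
0.19 45 x [0.339 0.347 0.358] y [-0.335 -0.33  -0.318]
0.2 51 x [0.341 0.347 0.36 ] y [-0.329 -0.323 -0.311]
0.21 37 x [0.345 0.351 0.358] y [-0.325 -0.318 -0.312]
```

```bash
cat >> h.py <<'E'
YJ=.985; JO=np.array([.576,.0356])
def jig(x,y): c,s=np.cos(YJ),np.sin(YJ); return JO+np.array([c*x-s*y,s*x+c*y])
def plan(p,ty_ang=None):
    """remaining yaw, and shift (cm) in tool axes before and after that yaw; p = TCP target"""
    s=state(); Rm=R.from_rotvec(s['eef_rot']).as_matrix(); d=np.array(p)-s['ee_pos']
    a=np.arctan2(Rm[1,1],Rm[0,1]); yaw=0
    if ty_ang is not None: yaw=-((ty_ang-a+np.pi/2)%np.pi-np.pi/2)
    print('t %.2f'%s['time_s'],'yaw %.3f'%yaw,'shift after yaw',(100*(R.from_rotvec([0,0,-yaw]).as_matrix()@(Rm.T@d))).round(2),'tilt',Rm[:,2].round(3),'F',s['contact_force'].round(1),'w %.4f'%s['grip_width'],'pos',s['ee_pos'].round(4))
E
python3 - <<'E'
from h import *
plan([.4916,-.261,.195],.47)
print({k:(v if k!='T' else 0) for k,v in camera_model('wrist').items()})
E
```

```text
t 0.10 yaw 0.708 shift after yaw [-86.15 -15.45  20.99] tilt [-0.    -0.001 -1.   ] F [-0.1  1.   0.3] w 0.0856 pos [0.2392 0.5773 0.4042]
{'fx': 297.3186396354542, 'fy': 297.3186396354542, 'cx': 254.4448102635929, 'cy': 193.4971068102529, 'hand_eye': array([[ 1.83451381e-04,  9.58519355e-01,  2.85027388e-01,
         7.20934657e-02],
       [ 9.99999979e-01, -1.49778892e-04, -1.39935362e-04,
         1.75839411e-03],
       [-9.14396665e-05,  2.85027408e-01, -9.58519363e-01,
         3.04705071e-02],
       [ 0.00000000e+00,  0.00000000e+00,  0.00000000e+00,
         1.00000000e+00]])}
```

>>> apply_moves(
  moves=[
    {"yaw": 0.177,"tz": -0.7},
    {"yaw": 0.177,"tz": -0.8},
    {"yaw": 0.177,"tz": -0.8},
    {"yaw": 0.177,"tz": -0.7},
    {"tx": -4.8},
  ],
)

```text
invalid input
```

>>> apply_moves(
  moves=[
    {"tx": -4.8},
    {"tx": -4.8},
    {"tx": -4.8},
    {"tx": -4.8},
    {"tx": -4.8},
  ],
)

```text
invalid input
```

>>> apply_moves(
  moves=[
    {"tx": -4.8},
    {"tx": -4.8},
    {"tx": -4.8},
    {"tx": -4.8},
    {"tx": -4.8},
  ],
)

```text
invalid input
```

>>> apply_moves(
  moves=[
    {"tx": -4.8},
    {"tx": -4.8},
    {"tx": -4.8},
    {"tx": -4.8},
    {"tx": -4.8,"ty": -3},
  ],
)

```text
invalid input
```

>>> apply_moves(
  moves=[
    {"tx": -4.5,"ty": -4.0},
    {"ty": -4.4,"tz": 3.5},
    {"ty": -4,"tz": 4.0},
    {},
    {},
  ],
)

```text
invalid input
```

```bash
python3 - <<'E'
from h import *
plan([.4916,-.261,.195],.47)
im,_=read_camera('wrist'); cv2.imwrite('pics/w1.png',im)
E
```

```text
t 0.10 yaw 0.708 shift after yaw [-86.15 -15.45  20.99] tilt [-0.    -0.001 -1.   ] F [-0.1  1.   0.3] w 0.0856 pos [0.2392 0.5773 0.4042]
```

View pics/w1.png

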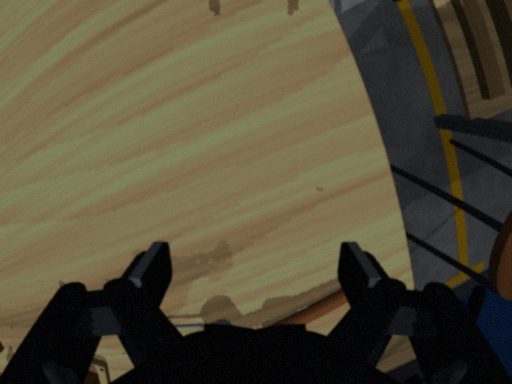

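The calls were refused and nothing moved; the wrist view shows only the start pose, with the fingers along its bottom edge. Each row probably needs every field, so I'll retry with full rows.

>>> apply_moves(
  moves=[
    {"hand": 8.5,"tx": 0,"ty": 0,"tz": -0.7,"yaw": 0.177},
    {"hand": 8.5,"tx": 0,"ty": 0,"tz": -0.8,"yaw": 0.177},
    {"hand": 8.5,"tx": 0,"ty": 0,"tz": -0.8,"yaw": 0.177},
    {"hand": 8.5,"tx": 0,"ty": 0,"tz": -0.7,"yaw": 0.177},
    {"hand": 8.5,"tx": -4.8,"ty": 0,"tz": 0,"yaw": 0},
  ],
)

```text
time_s: 0.78
ee_pos: [0.2593, 0.536, 0.4343]
eef_rot: [-1.642, -2.678, -0.0]
contact_force: [1.8, -0.8, -0.6]
grip_width: 0.0851
finger_force: 0.0
```

>>> apply_moves(
  moves=[
    {"hand": 8.5,"tx": -4.8,"ty": 0,"tz": 0,"yaw": 0},
    {"hand": 8.5,"tx": -4.8,"ty": 0,"tz": 0,"yaw": 0},
    {"hand": 8.5,"tx": -4.8,"ty": 0,"tz": 0,"yaw": 0},
    {"hand": 8.5,"tx": -4.8,"ty": 0,"tz": 0,"yaw": 0},
    {"hand": 8.5,"tx": -4.8,"ty": 0,"tz": 0,"yaw": 0},
  ],
)

```text
time_s: 1.4
ee_pos: [0.3701, 0.3191, 0.4347]
eef_rot: [-1.643, -2.678, 0.0]
contact_force: [0.3, 1.0, 0.9]
grip_width: 0.0849
finger_force: 0.0
```

>>> apply_moves(
  moves=[
    {"hand": 8.5,"tx": -4.8,"ty": 0,"tz": 0,"yaw": 0},
    {"hand": 8.5,"tx": -4.8,"ty": 0,"tz": 0,"yaw": 0},
    {"hand": 8.5,"tx": -4.8,"ty": 0,"tz": 0,"yaw": 0},
    {"hand": 8.5,"tx": -4.8,"ty": 0,"tz": 0,"yaw": 0},
    {"hand": 8.5,"tx": -4.8,"ty": 0,"tz": 0,"yaw": 0},
  ],
)

```text
time_s: 2.02
ee_pos: [0.4788, 0.1052, 0.4347]
eef_rot: [1.643, 2.678, 0.0]
contact_force: [0.5, 0.4, 0.2]
grip_width: 0.0848
finger_force: 0.0
```

>>> apply_moves(
  moves=[
    {"hand": 8.5,"tx": -4.8,"ty": 0,"tz": 0,"yaw": 0},
    {"hand": 8.5,"tx": -4.8,"ty": 0,"tz": 0,"yaw": 0},
    {"hand": 8.5,"tx": -4.8,"ty": 0,"tz": 0,"yaw": 0},
    {"hand": 8.5,"tx": -4.8,"ty": 0,"tz": 0,"yaw": 0},
    {"hand": 8.5,"tx": -4.8,"ty": -3.0,"tz": 0,"yaw": 0},
  ],
)

```text
time_s: 2.65
ee_pos: [0.5614, -0.1216, 0.4341]
eef_rot: [-1.64, -2.679, 0.0]
contact_force: [-0.3, -0.3, -0.2]
grip_width: 0.085
finger_force: 0.0
```

>>> apply_moves(
  moves=[
    {"hand": 8.5,"tx": -4.5,"ty": -4.0,"tz": 0,"yaw": 0},
    {"hand": 8.5,"tx": 0,"ty": -4.4,"tz": 3.5,"yaw": 0},
    {"hand": 8.5,"tx": 0,"ty": -4.0,"tz": 4.0,"yaw": 0},
    {"hand": 8.5,"tx": 0,"ty": 0,"tz": 0,"yaw": 0},
    {"hand": 8.5,"tx": 0,"ty": 0,"tz": 0,"yaw": 0},
  ],
)

```text
time_s: 3.28
ee_pos: [0.4707, -0.2171, 0.3601]
eef_rot: [1.643, 2.677, 0.0]
contact_force: [-0.2, 0.2, 0.5]
grip_width: 0.085
finger_force: 0.0
```

```bash
python3 - <<'E'
from h import *
plan([.4916,-.261,.195],.47)
im,_=read_camera('wrist'); cv2.imwrite('pics/w2.png',im)
E
```

```text
t 3.27 yaw 0.000 shift after yaw [-4.86 -0.14 16.51] tilt [ 0.001 -0.    -1.   ] F [-0.2  0.2  0.5] w 0.0850 pos [ 0.4707 -0.2171  0.3601]
```

View pics/w2.png

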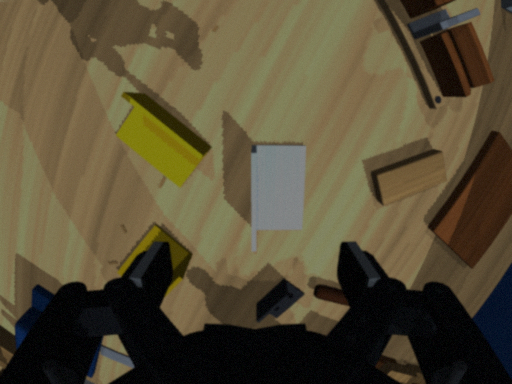

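The splice is seen with its upright at column 255 (rows 147–250), parallel to the tool x axis and centred between the fingers. The yellow angles at (160,135) and (155,255) are clear of the grasp, so I descend.

>>> apply_moves(
  moves=[
    {"hand": 8.5,"tx": -2.5,"ty": -0.1,"tz": 1,"yaw": 0},
    {"hand": 8.5,"tx": -2.4,"ty": 0,"tz": 4,"yaw": 0},
    {"hand": 8.5,"tx": 0,"ty": 0,"tz": 4,"yaw": 0},
    {"hand": 8.5,"tx": 0,"ty": 0,"tz": 4,"yaw": 0},
    {"hand": 8.5,"tx": 0,"ty": 0,"tz": 3.5,"yaw": 0},
  ],
)

```text
time_s: 3.95
ee_pos: [0.4925, -0.2607, 0.1937]
eef_rot: [1.641, 2.678, 0.001]
contact_force: [-0.0, -0.6, 0.8]
grip_width: 0.0853
finger_force: 0.0
```

>>> apply_moves(
  moves=[
    {"hand": 4,"tx": 0,"ty": 0,"tz": 0,"yaw": 0},
    {"hand": 0,"tx": 0,"ty": 0,"tz": 0,"yaw": 0},
    {"hand": 0,"tx": 0,"ty": 0,"tz": 0,"yaw": 0},
    {"hand": 0,"tx": 0,"ty": 0,"tz": 0,"yaw": 0},
    {"hand": 0,"tx": 0,"ty": 0,"tz": 0,"yaw": 0},
  ],
)

```text
time_s: 4.58
ee_pos: [0.4918, -0.2613, 0.1956]
eef_rot: [1.642, 2.676, 0.001]
contact_force: [-0.7, 2.5, 9.5]
grip_width: 0.0042
finger_force: 58.8
```

>>> apply_moves(
  moves=[
    {"hand": 0,"tx": 0,"ty": 0,"tz": 0,"yaw": 0},
    {"hand": 0,"tx": 0,"ty": 0,"tz": 0,"yaw": 0},
    {"hand": 0,"tx": 0,"ty": 0,"tz": 0,"yaw": 0},
    {"hand": 0,"tx": 0,"ty": 0,"tz": 0,"yaw": 0},
    {"hand": 0,"tx": 0,"ty": 0,"tz": 0,"yaw": 0},
  ],
)

```text
time_s: 5.2
ee_pos: [0.4918, -0.2613, 0.1956]
eef_rot: [1.642, 2.677, 0.001]
contact_force: [0.2, 1.7, 10.9]
grip_width: 0.0046
finger_force: 58.9
```

>>> apply_moves(
  moves=[
    {"hand": 0,"tx": 0,"ty": 0,"tz": -1.5,"yaw": 0},
    {"hand": 0,"tx": 0,"ty": 0,"tz": -3,"yaw": 0},
    {"hand": 0,"tx": 0,"ty": 0,"tz": -4,"yaw": 0},
    {"hand": 0,"tx": 0,"ty": 0,"tz": -4,"yaw": 0},
    {"hand": 0,"tx": 0,"ty": 0,"tz": 0,"yaw": -0.13},
  ],
)

```text
time_s: 5.82
ee_pos: [0.4918, -0.2616, 0.3233]
eef_rot: [1.461, 2.776, 0.0]
contact_force: [0.3, 0.3, -2.5]
grip_width: 0.0043
finger_force: 58.6
```

>>> apply_moves(
  moves=[
    {"hand": 0,"tx": 0,"ty": 0,"tz": 0,"yaw": -0.13},
    {"hand": 0,"tx": 0,"ty": 0,"tz": 0,"yaw": -0.13},
    {"hand": 0,"tx": 0,"ty": 0,"tz": 0,"yaw": -0.125},
    {"hand": 0,"tx": 0,"ty": 0,"tz": 0,"yaw": 0},
    {"hand": 0,"tx": 0,"ty": 0,"tz": 0,"yaw": 0},
  ],
)

```text
time_s: 6.45
ee_pos: [0.4913, -0.2614, 0.3201]
eef_rot: [0.912, 3.006, -0.0]
contact_force: [0.2, 0.5, -1.4]
grip_width: 0.0044
finger_force: 58.6
```

```bash
python3 - <<'E'
from h import *
plan([*jig(-.0055,-.09),.325],.985)
plan([*jig(-.0055,-.09),.2626],.985)
E
```

```text
t 6.45 yaw -0.003 shift after yaw [ 0.36 28.88 -0.49] tilt [ 0. -0. -1.] F [ 0.2  0.5 -1.4] w 0.0044 pos [ 0.4913 -0.2614  0.3201]
t 6.45 yaw -0.003 shift after yaw [ 0.36 28.88  5.75] tilt [ 0. -0. -1.] F [ 0.2  0.5 -1.4] w 0.0044 pos [ 0.4913 -0.2614  0.3201]
```

>>> apply_moves(
  moves=[
    {"hand": 0,"tx": -1.8,"ty": 4.2,"tz": 0,"yaw": 0},
    {"hand": 0,"tx": -1.8,"ty": 4.2,"tz": 0,"yaw": 0},
    {"hand": 0,"tx": 0,"ty": 4.2,"tz": 0,"yaw": 0},
    {"hand": 0,"tx": 0,"ty": 4.2,"tz": 0,"yaw": 0},
    {"hand": 0,"tx": 0,"ty": 4.2,"tz": 0,"yaw": 0},
  ],
)

```text
time_s: 7.08
ee_pos: [0.6382, -0.1049, 0.3198]
eef_rot: [-0.91, -3.007, 0.001]
contact_force: [-0.0, -0.2, -2.0]
grip_width: 0.0045
finger_force: 58.7
```

>>> apply_moves(
  moves=[
    {"hand": 0,"tx": 0,"ty": 4.2,"tz": 0,"yaw": 0},
    {"hand": 0,"tx": 0,"ty": 3.7,"tz": 0,"yaw": 0},
    {"hand": 0,"tx": 0,"ty": 0,"tz": 2.5,"yaw": 0},
    {"hand": 0,"tx": 0,"ty": 0,"tz": 2.5,"yaw": 0},
    {"hand": 0,"tx": 0,"ty": 0,"tz": 0,"yaw": 0},
  ],
)

```text
time_s: 7.7
ee_pos: [0.6806, -0.0402, 0.2681]
eef_rot: [-0.908, -3.004, 0.002]
contact_force: [-0.4, 1.1, -1.9]
grip_width: 0.0044
finger_force: 58.7
```

```bash
python3 - <<'E'
from h import *
plan([*jig(-.0055,-.09),.2626],.985)
im,_=read_camera('wrist'); 
im2,d2=read_camera('top'); im3,d3=read_camera('side')
np.savez('t1.npz',im=im2,d=d2); np.savez('s1.npz',im=im3,d=d3)
r=lambda a:cv2.resize(a,(400,300),interpolation=2)
cv2.imwrite('pics/m1.png',np.hstack([r(im),r(im3[110:245,190:370])]))
E
```

```text
t 7.70 yaw -0.001 shift after yaw [ 3.9  -0.02  0.56] tilt [-0.003 -0.    -1.   ] F [-0.4  1.1 -1.9] w 0.0044 pos [ 0.6806 -0.0402  0.2681]
```

View pics/m1.png

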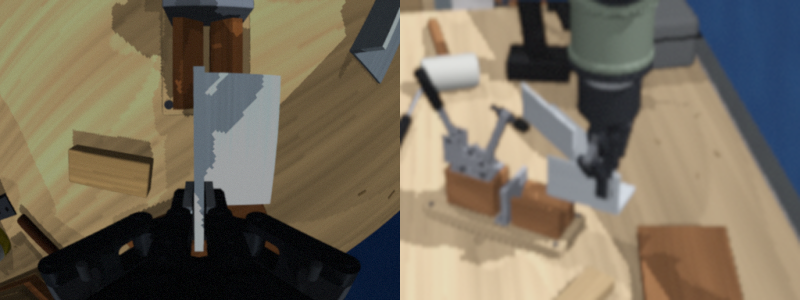

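The splice is gripped by its upright and held level. The V groove runs at about (207,45) in the left half, slightly right of the upright at column 199. Next I'll measure the groove offset numerically.

```bash
cat >> h.py <<'E'
def wray(u,v,z,s=None):
    """intersection of wrist pixel ray with height z: returns world point and tool-frame xy"""
    s=s or state(); m=camera_model('wrist'); H=m['hand_eye']
    a=np.array([u-m['cx'],v-m['cy']]); r=np.hypot(*a); th=r/m['fx']
    d=np.array([a[0]/r*np.sin(th),-a[1]/r*np.sin(th),-np.cos(th)])
    Rm=R.from_rotvec(s['eef_rot']).as_matrix()
    o=s['ee_pos']+Rm@H[:3,3]; d=Rm@H[:3,:3]@d
    p=o+d*(z-o[2])/d[2]; return p, Rm.T@(p-s['ee_pos'])
E
python3 - <<'E'
from h import *
im,_=read_camera('wrist'); cv2.imwrite('w3.png',im)
g=im.astype(int)
for v in(40,60,78): print(v,205,g[v,205:325:2].sum(1).tolist())
for v in(160,220,280): print(v,235,g[v,235:285:2].sum(1).tolist())
# V profile from depth clouds, jig frame
for n in('top','side'):
    _,W=load(n);P=W.reshape(-1,3);P=P[np.isfinite(P[:,0])];c,s=np.cos(YJ),np.sin(YJ)
    q=(P[:,:2]-JO)@np.array([[c,-s],[s,c]])
    k=(q[:,1]<-.045)&(q[:,1]>-.07)&(abs(q[:,0])<.034)&(P[:,2]>.03)
    for lo in np.arange(-.034,.034,.004):
        j=k&(q[:,0]>=lo)&(q[:,0]<lo+.004)
        print('%.0f:%.0f'%(1000*lo+2,1000*np.median(P[j,2]) if j.any() else -1),end=' ')
    print()
E
```

```text
40 205 [223, 234, 243, 208, 203, 204, 205, 201, 133, 117, 114, 123, 117, 117, 102, 74, 79, 80, 96, 113, 121, 115, 113, 117, 117, 115, 93, 175, 219, 225, 212, 111, 89, 100, 104, 112, 122, 122, 113, 129, 114, 120, 92, 105, 107, 107, 168, 208, 185, 210, 193, 174, 236, 254, 240, 251, 249, 377, 410, 405]
60 205 [225, 195, 214, 200, 216, 222, 218, 209, 117, 129, 120, 125, 109, 134, 100, 105, 116, 112, 101, 111, 106, 111, 112, 110, 111, 112, 110, 180, 219, 222, 215, 95, 97, 108, 118, 122, 129, 129, 110, 109, 122, 112, 102, 107, 112, 123, 146, 148, 140, 141, 143, 151, 220, 238, 244, 236, 236, 362, 403, 399]
78 205 [322, 229, 234, 197, 223, 218, 222, 219, 133, 120, 119, 106, 115, 151, 118, 105, 114, 112, 117, 109, 111, 120, 116, 126, 102, 103, 118, 181, 225, 219, 206, 91, 106, 102, 118, 118, 122, 117, 114, 115, 115, 105, 115, 107, 101, 128, 138, 147, 136, 128, 145, 142, 224, 230, 237, 244, 243, 355, 383, 372]
160 235 [352, 347, 352, 335, 355, 365, 342, 323, 323, 327, 319, 316, 320, 322, 322, 322, 332, 324, 305, 314, 315, 311, 322, 316, 303]
220 235 [316, 309, 325, 324, 346, 361, 360, 330, 326, 325, 320, 331, 327, 325, 385, 473, 484, 478, 487, 471, 480, 480, 486, 489, 480]
280 235 [9, 25, 23, 6, 31, 43, 102, 419, 480, 477, 480, 471, 425, 121, 15, 3, 29, 5, 28, 9, 24, 4, 12, 14, 25]
-32:-1 -28:-1 -24:59 -20:64 -16:62 -12:58 -8:56 -4:50 -0:50 4:45 8:51 12:56 16:60 20:63 24:65 28:64 32:-1 
-32:-1 -28:47 -24:50 -20:62 -16:-1 -12:-1 -8:-1 -4:-1 -0:47 4:48 8:52 12:55 16:60 20:61 24:61 28:60 32:-1
```

```bash
python3 - <<'E'
from h import *
s=state()
for u,v,z in((221,60,.063),(308,60,.063),(263,60,.045),(263,40,.045),(267,78,.045),(254,280,.13)): print(u,v,(100*wray(u,v,z,s)[1]).round(2))
plan([*jig(-.0055,-.09),.2626],.985)
E
```

```text
221 60 [10.14 -1.78 20.79]
308 60 [10.19  3.34 20.79]
263 60 [10.4   0.73 22.59]
263 40 [11.77  0.73 22.59]
267 78 [ 9.2   0.99 22.59]
254 280 [ 0.    0.16 14.1 ]
t 7.90 yaw -0.001 shift after yaw [ 4.   -0.04  0.84] tilt [ 0.002 -0.    -1.   ] F [-0.7 -0.5 -1.6] w 0.0044 pos [ 0.6815 -0.0405  0.271 ]
```

```bash
sed -i 's/^YJ=.985; JO=.*/YJ=.985; JO=np.array([.577,.0371])/' h.py
```

>>> apply_moves(
  moves=[
    {"hand": 0,"tx": 1.5,"ty": 0.1,"tz": 0,"yaw": 0},
    {"hand": 0,"tx": 1.5,"ty": 0,"tz": 0.2,"yaw": 0},
    {"hand": 0,"tx": 1.0,"ty": 0,"tz": 0.3,"yaw": 0},
    {"hand": 0,"tx": 0,"ty": 0,"tz": 0.3,"yaw": 0},
    {"hand": 0,"tx": 0,"ty": 0,"tz": 0,"yaw": 0},
  ],
)

```text
time_s: 8.52
ee_pos: [0.6487, -0.0179, 0.2617]
eef_rot: [0.908, 3.007, -0.0]
contact_force: [-0.6, -1.0, -1.7]
grip_width: 0.0043
finger_force: 58.8
```

>>> apply_moves(
  moves=[
    {"hand": 1,"tx": 0,"ty": 0,"tz": 0,"yaw": 0},
    {"hand": 1.5,"tx": 0,"ty": 0,"tz": 0,"yaw": 0},
    {"hand": 2.5,"tx": 0,"ty": 0,"tz": 0,"yaw": 0},
    {"hand": 3.5,"tx": 0,"ty": 0,"tz": 0,"yaw": 0},
    {"hand": 4.5,"tx": 0,"ty": 0,"tz": 0,"yaw": 0},
  ],
)

```text
time_s: 9.15
ee_pos: [0.6484, -0.0175, 0.2617]
eef_rot: [-0.907, -3.008, 0.0]
contact_force: [0.5, 0.5, 0.5]
grip_width: 0.0449
finger_force: 0.2
```

>>> apply_moves(
  moves=[
    {"hand": 5.5,"tx": 0,"ty": 0,"tz": 0,"yaw": 0},
    {"hand": 6.5,"tx": 0,"ty": 0,"tz": 0,"yaw": 0},
    {"hand": 7.5,"tx": 0,"ty": 0,"tz": 0,"yaw": 0},
    {"hand": 8.5,"tx": 0,"ty": 0,"tz": 0,"yaw": 0},
    {"hand": 8.5,"tx": 0,"ty": 0,"tz": 0,"yaw": 0},
  ],
)

```text
time_s: 9.78
ee_pos: [0.6484, -0.0175, 0.2617]
eef_rot: [0.907, 3.008, 0.0]
contact_force: [-0.7, -0.1, -0.2]
grip_width: 0.085
finger_force: 0.0
```

>>> apply_moves(
  moves=[
    {"hand": 8.5,"tx": 0,"ty": 0,"tz": -1,"yaw": 0},
    {"hand": 8.5,"tx": 0,"ty": 0,"tz": -2,"yaw": 0},
    {"hand": 8.5,"tx": -1,"ty": 0,"tz": -3,"yaw": 0},
    {"hand": 8.5,"tx": -3,"ty": 0,"tz": -2,"yaw": 0},
    {"hand": 8.5,"tx": -3,"ty": 0,"tz": 0,"yaw": 0},
  ],
)

```text
time_s: 10.4
ee_pos: [0.7078, -0.0566, 0.3457]
eef_rot: [0.905, 3.004, 0.002]
contact_force: [-0.6, 0.9, -0.4]
grip_width: 0.0848
finger_force: 0.0
```

```bash
python3 - <<'E'
from h import *
plan([*jig(0,-.14),.25],.985)
im,_=read_camera('wrist'); im3,_=read_camera('side'); cv2.imwrite('w4.png',im)
r=lambda a:cv2.resize(a,(400,300),interpolation=2)
cv2.imwrite('pics/m2.png',np.hstack([r(im[:330]),r(im3[130:250,180:340])]))
E
```

```text
t 10.40 yaw 0.000 shift after yaw [2.12 0.55 9.56] tilt [ 0.004 -0.    -1.   ] F [-0.6  0.9 -0.4] w 0.0848 pos [ 0.7078 -0.0566  0.3457]
```

View pics/m2.png

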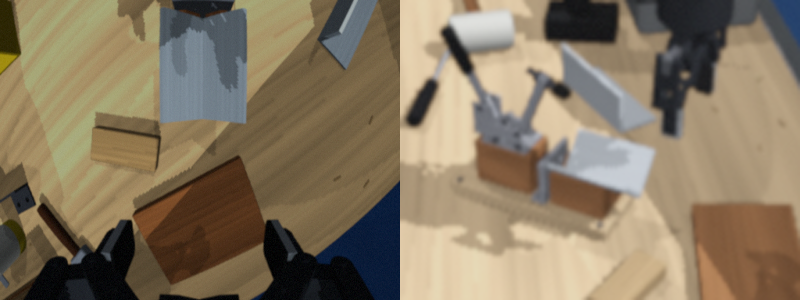

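The splice sits heel-down and symmetric in the V (left half, columns 161–246), with its end near the stop. I'll push it home with closed fingers.

>>> apply_moves(
  moves=[
    {"hand": 0,"tx": -1,"ty": 0.3,"tz": 2,"yaw": 0},
    {"hand": 0,"tx": 0,"ty": 0.2,"tz": 3,"yaw": 0},
    {"hand": 0,"tx": 0,"ty": 0,"tz": 3,"yaw": 0},
    {"hand": 0,"tx": 0,"ty": 0,"tz": 3,"yaw": 0},
    {"hand": 0,"tx": 0,"ty": 0,"tz": 1.3,"yaw": 0},
  ],
)

```text
time_s: 11.12
ee_pos: [0.7173, -0.0571, 0.2166]
eef_rot: [-0.906, -3.005, 0.001]
contact_force: [0.0, 0.3, 0.6]
grip_width: -0.0
finger_force: 0.0
```

```bash
python3 - <<'E'
from h import *
m=(260,137)
plan([*jig(0,-.111),.223],.985)
E
```

```text
t 11.12 yaw 0.000 shift after yaw [ 5.79  0.09 -0.63] tilt [-0.003  0.    -1.   ] F [0.  0.3 0.6] w -0.0000 pos [ 0.7173 -0.0571  0.2166]
```

>>> apply_moves(
  moves=[
    {"hand": 0,"tx": 1.5,"ty": 0.1,"tz": -0.5,"yaw": 0},
    {"hand": 0,"tx": 1.0,"ty": 0,"tz": 0,"yaw": 0},
    {"hand": 0,"tx": 1.0,"ty": 0,"tz": 0,"yaw": 0},
    {"hand": 0,"tx": 0.8,"ty": 0,"tz": 0,"yaw": 0},
    {"hand": 0,"tx": 0.6,"ty": 0,"tz": 0,"yaw": 0},
  ],
)

```text
time_s: 11.75
ee_pos: [0.6773, -0.0294, 0.2238]
eef_rot: [0.907, 3.008, 0.0]
contact_force: [0.7, -0.5, 0.4]
grip_width: 0.0002
finger_force: 0.4
```

>>> apply_moves(
  moves=[
    {"hand": 0,"tx": 0.3,"ty": 0,"tz": 0,"yaw": 0},
    {"hand": 0,"tx": 0.3,"ty": 0,"tz": 0,"yaw": 0},
    {"hand": 0,"tx": 0.2,"ty": 0,"tz": 0,"yaw": 0},
    {"hand": 0,"tx": 0.1,"ty": 0,"tz": 0,"yaw": 0},
    {"hand": 0,"tx": 0,"ty": 0,"tz": 0,"yaw": 0},
  ],
)

```text
time_s: 12.38
ee_pos: [0.6701, -0.0247, 0.2237]
eef_rot: [0.907, 3.008, -0.0]
contact_force: [1.0, 0.6, 0.8]
grip_width: -0.0001
finger_force: 0.7
```

>>> apply_moves(
  moves=[
    {"hand": 0,"tx": 0.2,"ty": 0,"tz": 0,"yaw": 0},
    {"hand": 0,"tx": 0.2,"ty": 0,"tz": 0,"yaw": 0},
    {"hand": 0,"tx": 0,"ty": 0,"tz": 0,"yaw": 0},
  ],
)

```text
time_s: 12.75
ee_pos: [0.6682, -0.0238, 0.2246]
eef_rot: [0.907, 3.002, -0.0]
contact_force: [15.0, -8.2, -4.0]
grip_width: 0.0004
finger_force: 8.6
```

>>> apply_moves(
  moves=[
    {"hand": 0,"tx": 0.2,"ty": 0,"tz": 0,"yaw": 0},
    {"hand": 0,"tx": 0.1,"ty": 0,"tz": 0,"yaw": 0},
    {"hand": 0,"tx": 0,"ty": 0,"tz": 0,"yaw": 0},
  ],
)

```text
time_s: 13.12
ee_pos: [0.6671, -0.0234, 0.2254]
eef_rot: [0.907, 2.996, -0.001]
contact_force: [27.1, -14.8, -6.0]
grip_width: -0.0003
finger_force: 15.4
```

The stop was felt at about 30 N, so the splice is home. I'll back off and head for the rail.

>>> apply_moves(
  moves=[
    {"hand": 0,"tx": -1.5,"ty": 0,"tz": 0,"yaw": 0},
    {"hand": 2,"tx": -2,"ty": 0,"tz": -2,"yaw": 0},
    {"hand": 5,"tx": 0,"ty": 0,"tz": -5,"yaw": 0},
    {"hand": 8.5,"tx": 0,"ty": 0,"tz": -5,"yaw": 0},
    {"hand": 8.5,"tx": 0,"ty": 0,"tz": -4,"yaw": 0.14},
  ],
)

```text
time_s: 13.75
ee_pos: [0.6931, -0.0404, 0.3856]
eef_rot: [1.119, 2.935, 0.001]
contact_force: [0.8, 0.1, -0.1]
grip_width: 0.072
finger_force: 0.0
```

>>> apply_moves(
  moves=[
    {"hand": 8.5,"tx": 0,"ty": 0,"tz": 0,"yaw": 0.145},
    {"hand": 8.5,"tx": 0,"ty": 0,"tz": 0,"yaw": 0.145},
    {"hand": 8.5,"tx": 0,"ty": 0,"tz": 0,"yaw": 0.143},
    {"hand": 8.5,"tx": 0,"ty": 0,"tz": 0,"yaw": 0},
    {"hand": 8.5,"tx": 0,"ty": 0,"tz": 0,"yaw": 0},
  ],
)

```text
time_s: 14.38
ee_pos: [0.6933, -0.0401, 0.3835]
eef_rot: [-1.715, -2.631, 0.0]
contact_force: [0.4, -0.1, 1.3]
grip_width: 0.085
finger_force: 0.0
```

```bash
python3 - <<'E'
from h import *
plan([.6535,.2185,.195],.412)
E
```

```text
t 14.38 yaw 0.003 shift after yaw [25.28  6.72 18.86] tilt [-0. -0. -1.] F [ 0.4 -0.1  1.3] w 0.0850 pos [ 0.6933 -0.0401  0.3835]
```

>>> apply_moves(
  moves=[
    {"hand": 8.5,"tx": 4,"ty": 1.4,"tz": 0,"yaw": 0},
    {"hand": 8.5,"tx": 4,"ty": 1.4,"tz": 0,"yaw": 0},
    {"hand": 8.5,"tx": 4,"ty": 1.4,"tz": 0,"yaw": 0},
    {"hand": 8.5,"tx": 4,"ty": 1.3,"tz": 0,"yaw": 0},
    {"hand": 8.5,"tx": 4,"ty": 1.2,"tz": 0,"yaw": 0},
  ],
)

```text
time_s: 15.0
ee_pos: [0.6745, 0.1712, 0.3837]
eef_rot: [-1.717, -2.631, -0.0]
contact_force: [0.4, -1.5, 0.1]
grip_width: 0.085
finger_force: 0.0
```

>>> apply_moves(
  moves=[
    {"hand": 8.5,"tx": 0,"ty": 0,"tz": 0,"yaw": 0},
    {"hand": 8.5,"tx": 0,"ty": 0,"tz": 0,"yaw": 0},
  ],
)

```text
time_s: 15.25
ee_pos: [0.6748, 0.1693, 0.3837]
eef_rot: [1.718, 2.63, -0.001]
contact_force: [-0.3, -0.3, -0.3]
grip_width: 0.085
finger_force: 0.0
```

```bash
python3 - <<'E'
from h import *
plan([.6535,.2185,.195],.412)
im,_=read_camera('wrist'); cv2.imwrite('pics/w5.png',im)
E
```

```text
t 15.25 yaw 0.001 shift after yaw [ 5.37  0.02 18.87] tilt [-0. -0. -1.] F [-0.3 -0.3 -0.3] w 0.0850 pos [0.6748 0.1693 0.3837]
```

View pics/w5.png

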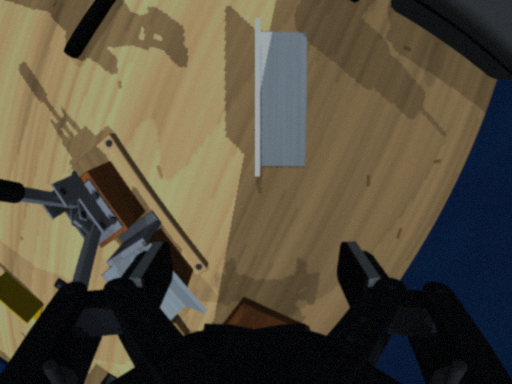

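```bash
python3 - <<'E'
from h import *
s=state()
for u,v,z in((258,20,.06),(258,176,.06),(285,166,.005),(285,31,.005)):
    p,t=wray(u,v,z,s); print(u,v,p.round(4),(100*t).round(2))
E
```

```text
258 20 [0.6145 0.3194 0.06  ] [16.24  0.5  32.37]
258 176 [0.6778 0.175  0.06  ] [ 0.47  0.52 32.38]
285 166 [0.7082 0.1877 0.005 ] [ 0.42  3.82 37.88]
285 31 [0.6423 0.3353 0.005 ] [16.59  3.69 37.87]
```

The rail's upright is seen at column 258, rows 20–176, aligned with the tool and about 3 mm to its right. I'll descend and grip.

>>> apply_moves(
  moves=[
    {"hand": 8.5,"tx": 2.7,"ty": 0.3,"tz": 2,"yaw": 0},
    {"hand": 8.5,"tx": 2.7,"ty": 0,"tz": 4.2,"yaw": 0},
    {"hand": 8.5,"tx": 0,"ty": 0,"tz": 4.2,"yaw": 0},
    {"hand": 8.5,"tx": 0,"ty": 0,"tz": 4.2,"yaw": 0},
    {"hand": 8.5,"tx": 0,"ty": 0,"tz": 4.2,"yaw": 0},
  ],
)

```text
time_s: 15.92
ee_pos: [0.6562, 0.2192, 0.1946]
eef_rot: [1.721, 2.628, 0.0]
contact_force: [0.3, 0.5, 0.7]
grip_width: 0.085
finger_force: 0.0
```

>>> apply_moves(
  moves=[
    {"hand": 4,"tx": 0,"ty": 0,"tz": 0,"yaw": 0},
    {"hand": 0,"tx": 0,"ty": 0,"tz": 0,"yaw": 0},
    {"hand": 0,"tx": 0,"ty": 0,"tz": 0,"yaw": 0},
    {"hand": 0,"tx": 0,"ty": 0,"tz": 0,"yaw": 0},
    {"hand": 0,"tx": 0,"ty": 0,"tz": 0,"yaw": 0},
  ],
)

```text
time_s: 16.55
ee_pos: [0.6561, 0.2207, 0.1968]
eef_rot: [1.72, 2.628, 0.002]
contact_force: [-2.1, -0.3, 8.7]
grip_width: 0.0044
finger_force: 60.1
```

>>> apply_moves(
  moves=[
    {"hand": 0,"tx": 0,"ty": 0,"tz": 0,"yaw": 0},
    {"hand": 0,"tx": 0,"ty": 0,"tz": 0,"yaw": 0},
    {"hand": 0,"tx": 0,"ty": 0,"tz": -1.5,"yaw": 0},
    {"hand": 0,"tx": 0,"ty": 0,"tz": -3,"yaw": 0},
    {"hand": 0,"tx": 0,"ty": 0,"tz": -4,"yaw": 0},
  ],
)

```text
time_s: 17.18
ee_pos: [0.6556, 0.2205, 0.2819]
eef_rot: [-1.72, -2.628, 0.001]
contact_force: [0.8, 0.4, -1.8]
grip_width: 0.0042
finger_force: 58.6
```

>>> apply_moves(
  moves=[
    {"hand": 0,"tx": 0,"ty": 0,"tz": -4,"yaw": 0},
    {"hand": 0,"tx": 0,"ty": 0,"tz": -4,"yaw": -0.14},
    {"hand": 0,"tx": 0,"ty": 0,"tz": 0,"yaw": -0.145},
    {"hand": 0,"tx": 0,"ty": 0,"tz": 0,"yaw": -0.145},
    {"hand": 0,"tx": 0,"ty": 0,"tz": 0,"yaw": -0.146},
  ],
)

```text
time_s: 17.8
ee_pos: [0.6557, 0.2205, 0.3618]
eef_rot: [0.895, 3.011, 0.0]
contact_force: [-0.9, -0.9, -2.4]
grip_width: 0.0041
finger_force: 58.6
```

>>> apply_moves(
  moves=[
    {"hand": 0,"tx": 0,"ty": 0,"tz": 0,"yaw": 0},
    {"hand": 0,"tx": -4.8,"ty": -1.5,"tz": 0,"yaw": 0},
    {"hand": 0,"tx": -4.8,"ty": -1.5,"tz": 0,"yaw": 0},
    {"hand": 0,"tx": -4.8,"ty": -1.5,"tz": 0,"yaw": 0},
    {"hand": 0,"tx": -4.8,"ty": -2,"tz": 0,"yaw": 0},
  ],
)

```text
time_s: 18.42
ee_pos: [0.7811, 0.0598, 0.3611]
eef_rot: [0.908, 3.007, 0.0]
contact_force: [-0.2, 0.8, -2.0]
grip_width: 0.0044
finger_force: 58.7
```

```bash
python3 - <<'E'
from h import *
plan([*jig(-.0135,-.17),.36],.985)
E
```

```text
t 18.43 yaw -0.000 shift after yaw [ -1.25 -14.53   0.11] tilt [ 0. -0. -1.] F [-0.2  0.8 -2. ] w 0.0044 pos [0.7811 0.0598 0.3611]
```

>>> apply_moves(
  moves=[
    {"hand": 0,"tx": -1.2,"ty": -3.5,"tz": 0,"yaw": 0},
    {"hand": 0,"tx": 0,"ty": -3.7,"tz": 0,"yaw": 0},
    {"hand": 0,"tx": 0,"ty": -3.7,"tz": 0,"yaw": 0},
    {"hand": 0,"tx": 0,"ty": -3.6,"tz": 0,"yaw": 0},
    {"hand": 0,"tx": 0,"ty": 0,"tz": 2,"yaw": 0},
  ],
)

```text
time_s: 19.05
ee_pos: [0.7098, -0.0703, 0.3428]
eef_rot: [0.913, 3.003, -0.001]
contact_force: [0.1, 0.7, -1.9]
grip_width: 0.004
finger_force: 58.9
```

>>> apply_moves(
  moves=[
    {"hand": 0,"tx": 0,"ty": 0,"tz": 3.5,"yaw": 0},
    {"hand": 0,"tx": 0,"ty": 0,"tz": 0,"yaw": 0},
    {"hand": 0,"tx": 0,"ty": 0,"tz": 0,"yaw": 0},
  ],
)

```text
time_s: 19.42
ee_pos: [0.7111, -0.0666, 0.3067]
eef_rot: [0.904, 3.008, 0.0]
contact_force: [-0.1, -0.4, -0.5]
grip_width: 0.0043
finger_force: 58.9
```

```bash
python3 - <<'E'
from h import *
plan([*jig(-.0135,-.122),.291],.985)
im,_=read_camera('wrist'); im3,_=read_camera('side'); cv2.imwrite('w6.png',im)
r=lambda a:cv2.resize(a,(400,300),interpolation=2)
cv2.imwrite('pics/m3.png',np.hstack([r(im[:300,100:420]),r(im3[130:250,180:340])]))
E
```

```text
t 19.43 yaw 0.002 shift after yaw [ 4.7  -0.12  1.57] tilt [ 0.001 -0.    -1.   ] F [-0.1 -0.4 -0.5] w 0.0043 pos [ 0.7111 -0.0666  0.3067]
```

View pics/m3.png

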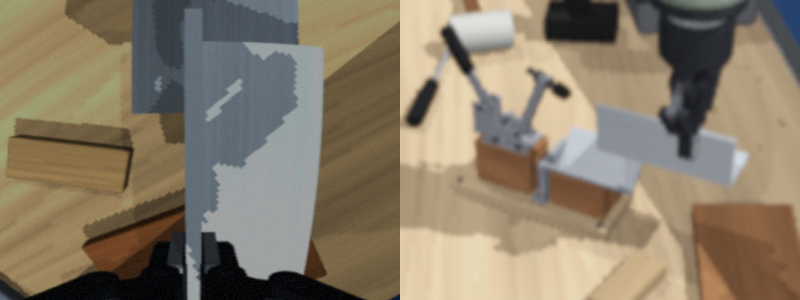

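The rail is level in the grip. The seated splice shows behind it, with edges at about (132,60) and (299,30) in the left half. I'll check the lateral offset.

```bash
python3 - <<'E'
from h import *
s=state(); im=cv2.imread('w6.png').astype(int).sum(2)
e=np.abs(np.diff(cv2.GaussianBlur(im[20:34].astype(np.float32),(3,3),0).mean(0)))
print([(i,int(e[i])) for i in range(180,360) if e[i]>25])
for u,v,z in((206,27,.0875),(339,27,.0875),(206,112,.0875)): print(u,(100*wray(u,v,z,s)[1]).round(2))
plan([*jig(-.0135,-.122),.291],.985)
E
```

```text
[(247, 27), (261, 30), (337, 42), (338, 38)]
206 [12.59 -2.88 21.94]
339 [12.79  5.62 21.95]
206 [ 7.01 -2.89 21.95]
t 19.52 yaw 0.002 shift after yaw [ 4.72 -0.1   1.61] tilt [ 0.002 -0.    -1.   ] F [-0.4 -0.9 -2.3] w 0.0047 pos [ 0.711  -0.0668  0.3071]
```

>>> apply_moves(
  moves=[
    {"hand": 0,"tx": 1.2,"ty": -0.2,"tz": 0.5,"yaw": 0},
    {"hand": 0,"tx": 1.2,"ty": 0,"tz": 0.5,"yaw": 0},
    {"hand": 0,"tx": 1.2,"ty": 0,"tz": 0.4,"yaw": 0},
    {"hand": 0,"tx": 1.1,"ty": 0,"tz": 0.2,"yaw": 0},
    {"hand": 0,"tx": 0,"ty": 0,"tz": 0,"yaw": 0},
  ],
)

```text
time_s: 20.15
ee_pos: [0.6699, -0.0421, 0.2899]
eef_rot: [-0.901, -3.009, -0.0]
contact_force: [0.5, -0.4, -2.8]
grip_width: 0.0041
finger_force: 58.8
```

>>> apply_moves(
  moves=[
    {"hand": 1,"tx": 0,"ty": 0,"tz": 0,"yaw": 0},
    {"hand": 1.5,"tx": 0,"ty": 0,"tz": 0,"yaw": 0},
    {"hand": 2.5,"tx": 0,"ty": 0,"tz": 0,"yaw": 0},
    {"hand": 3.5,"tx": 0,"ty": 0,"tz": 0,"yaw": 0},
    {"hand": 4.5,"tx": 0,"ty": 0,"tz": 0,"yaw": 0},
  ],
)

```text
time_s: 20.78
ee_pos: [0.6703, -0.0428, 0.2897]
eef_rot: [-0.903, -3.009, 0.0]
contact_force: [0.1, 0.3, 0.2]
grip_width: 0.0448
finger_force: 0.0
```

>>> apply_moves(
  moves=[
    {"hand": 5.5,"tx": 0,"ty": 0,"tz": 0,"yaw": 0},
    {"hand": 6.5,"tx": 0,"ty": 0,"tz": 0,"yaw": 0},
    {"hand": 7.5,"tx": 0,"ty": 0,"tz": 0,"yaw": 0},
    {"hand": 8.5,"tx": 0,"ty": 0,"tz": 0,"yaw": 0},
    {"hand": 8.5,"tx": 0,"ty": 0,"tz": 0,"yaw": 0},
  ],
)

```text
time_s: 21.4
ee_pos: [0.6702, -0.0428, 0.2897]
eef_rot: [0.903, 3.009, -0.0]
contact_force: [-0.3, 0.3, -0.5]
grip_width: 0.0851
finger_force: 0.0
```

>>> apply_moves(
  moves=[
    {"hand": 8.5,"tx": 0,"ty": 0,"tz": -1,"yaw": 0},
    {"hand": 8.5,"tx": 0,"ty": 0,"tz": -2,"yaw": 0},
    {"hand": 8.5,"tx": -1,"ty": 0,"tz": -3,"yaw": 0},
    {"hand": 8.5,"tx": -3,"ty": 0,"tz": -2,"yaw": 0},
    {"hand": 8.5,"tx": -3,"ty": 0,"tz": 0,"yaw": 0},
  ],
)

```text
time_s: 22.02
ee_pos: [0.7297, -0.0817, 0.3739]
eef_rot: [0.901, 3.005, 0.002]
contact_force: [0.1, -0.1, -0.4]
grip_width: 0.085
finger_force: 0.0
```

```bash
python3 - <<'E'
from h import *
plan([*jig(0,-.21),.25],.985)
im,_=read_camera('wrist'); im3,_=read_camera('side'); cv2.imwrite('w7.png',im)
r=lambda a:cv2.resize(a,(400,300),interpolation=2)
cv2.imwrite('pics/m4.png',np.hstack([r(im[:300,100:420]),r(im3[130:250,180:340])]))
E
```

```text
t 22.02 yaw 0.003 shift after yaw [-1.66  1.43 12.4 ] tilt [ 0.005 -0.    -1.   ] F [ 0.1 -0.1 -0.4] w 0.0850 pos [ 0.7297 -0.0817  0.3739]
```

View pics/m4.png

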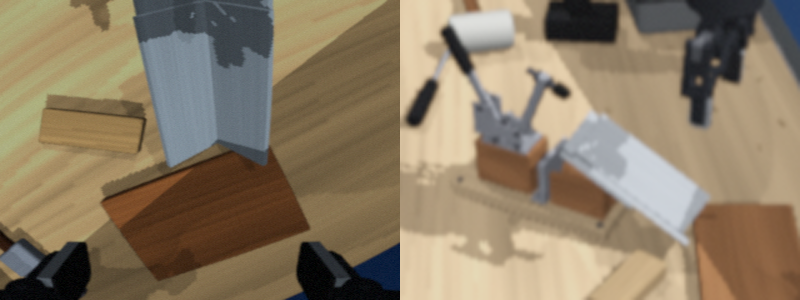

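The rail has nested into the splice, but the pair has tipped down at the open end: their joint centre of mass lies just beyond the V's end, and the rail's end shows at (690,240) in the right half. I'll measure the tilt numerically, since my picture allowance is used up.

```bash
cat >> h.py <<'E'
def prof():
    for n in('top','side'):
        im,d=read_camera(n);W=cloud(d,camera_model(n));P=W.reshape(-1,3);P=P[np.isfinite(P[:,0])];c,s=np.cos(YJ),np.sin(YJ)
        q=(P[:,:2]-JO)@np.array([[c,-s],[s,c]])
        for nm,x0,x1 in(('L',-.047,-.036),('C',-.006,.006),('R',.036,.047)):
            print(n,nm,end=' ')
            for y0 in np.arange(-.2,0,.01):
                j=(q[:,1]>=y0)&(q[:,1]<y0+.01)&(q[:,0]>x0)&(q[:,0]<x1)&(P[:,2]<.17)&(P[:,2]>.004)
                if j.any(): print('%.0f:%.0f'%(1000*y0+5,1000*np.percentile(P[j,2],90)),end=' ')
            print()
E
python3 -c "
from h import *
prof()"
```

```text
top L 
top C 
top R -115:87 -105:90 -95:93 -85:101 -75:107 -35:21 -25:21 -15:18 -5:17 
side L -195:19 -185:35 -175:37 -165:44 -155:51 -145:60 -135:65 -125:72 -115:78 -105:83 -95:90 -85:94 -75:96 -65:100 -55:52 -45:18 -35:17 -25:18 -15:16 -5:17 
side C -195:18 -185:19 -175:17 -165:12 -155:18 -145:18 -135:30 -125:36 -115:41 -105:50 -95:55 -85:63 -75:68 -65:77 -55:88 -45:93 -35:100 -25:101 -15:167 -5:69 
side R -195:18 -185:18 -175:43 -165:49 -155:55 -145:62 -135:69 -125:75 -115:82
```

>>> apply_moves(
  moves=[
    {"hand": 7,"tx": -2.5,"ty": 1.4,"tz": 1,"yaw": 0},
    {"hand": 7,"tx": -0.7,"ty": 0,"tz": 4,"yaw": 0},
    {"hand": 7,"tx": 0,"ty": 0,"tz": 4,"yaw": 0},
    {"hand": 7,"tx": 0,"ty": 0,"tz": 4,"yaw": 0},
    {"hand": 7,"tx": 0,"ty": 0,"tz": 4,"yaw": 0},
  ],
)

```text
time_s: 22.85
ee_pos: [0.7628, -0.0864, 0.1994]
eef_rot: [0.902, 3.009, 0.001]
contact_force: [0.3, -0.1, -0.1]
grip_width: 0.0702
finger_force: 0.0
```

```bash
python3 - <<'E'
from h import *
plan([*jig(0,-.199),.188],.985)
prof()
E
```

```text
t 22.85 yaw 0.004 shift after yaw [2.41 0.02 1.14] tilt [ 0.  0. -1.] F [ 0.3 -0.1 -0.1] w 0.0702 pos [ 0.7628 -0.0864  0.1994]
top L 
top C 
top R 
side L -195:20 -185:33 -175:37 -165:45 -155:51 -145:59 -135:65 -125:73 -115:75 -105:83 -95:90 -85:92 -75:99 -65:103 -55:103 -45:19 -35:19 -25:18 -15:19 -5:17 
side C -185:19 -175:17 -165:11 -145:15 -135:25 -125:39 -115:43 -105:47 -95:56 -85:63 -75:69 -65:79 -55:86 -45:94 -35:98 -25:98 -15:166 -5:77 
side R -175:45 -165:51 -155:56 -145:63 -135:70 -125:75 -115:83 -105:85 -95:89
```

>>> apply_moves(
  moves=[
    {"hand": 7,"tx": 0.6,"ty": 0,"tz": 1.0,"yaw": 0},
    {"hand": 7,"tx": 0.7,"ty": 0,"tz": 0,"yaw": 0},
    {"hand": 7,"tx": 0.3,"ty": 0,"tz": 0,"yaw": 0},
    {"hand": 7,"tx": 0.3,"ty": 0,"tz": 0,"yaw": 0},
    {"hand": 7,"tx": 0,"ty": 0,"tz": 0,"yaw": 0},
  ],
)

```text
time_s: 23.58
ee_pos: [0.7473, -0.0766, 0.1902]
eef_rot: [0.902, 3.009, 0.0]
contact_force: [0.3, 0.0, -0.3]
grip_width: 0.0705
finger_force: 0.0
```

>>> apply_moves(
  moves=[
    {"hand": 7,"tx": 0.3,"ty": 0,"tz": 0,"yaw": 0},
    {"hand": 7,"tx": 0.2,"ty": 0,"tz": 0,"yaw": 0},
    {"hand": 7,"tx": 0,"ty": 0,"tz": 0,"yaw": 0},
  ],
)

```text
time_s: 23.95
ee_pos: [0.743, -0.0739, 0.1897]
eef_rot: [-0.902, -3.009, -0.0]
contact_force: [-0.6, -0.5, 0.3]
grip_width: 0.0701
finger_force: 0.0
```

>>> apply_moves(
  moves=[
    {"hand": 7,"tx": 0.3,"ty": 0,"tz": 0,"yaw": 0},
    {"hand": 7,"tx": 0.2,"ty": 0,"tz": 0,"yaw": 0},
    {"hand": 7,"tx": 0,"ty": 0,"tz": 0,"yaw": 0},
  ],
)

```text
time_s: 24.32
ee_pos: [0.7388, -0.0711, 0.1897]
eef_rot: [-0.902, -3.009, -0.0]
contact_force: [0.7, -0.2, 1.4]
grip_width: 0.0697
finger_force: 0.0
```

>>> apply_moves(
  moves=[
    {"hand": 7,"tx": 0.3,"ty": 0,"tz": 0,"yaw": 0},
    {"hand": 7,"tx": 0.2,"ty": 0,"tz": 0,"yaw": 0},
    {"hand": 7,"tx": 0,"ty": 0,"tz": 0,"yaw": 0},
  ],
)

```text
time_s: 24.7
ee_pos: [0.7346, -0.0685, 0.1897]
eef_rot: [-0.903, -3.009, 0.0]
contact_force: [-0.6, -1.1, -0.5]
grip_width: 0.0703
finger_force: 0.5
```

>>> apply_moves(
  moves=[
    {"hand": 7,"tx": 0.3,"ty": 0,"tz": 0,"yaw": 0},
    {"hand": 7,"tx": 0.2,"ty": 0,"tz": 0,"yaw": 0},
    {"hand": 7,"tx": 0,"ty": 0,"tz": 0,"yaw": 0},
  ],
)

```text
time_s: 25.08
ee_pos: [0.7306, -0.0655, 0.1898]
eef_rot: [0.902, 3.009, 0.0]
contact_force: [2.1, -0.9, 0.0]
grip_width: 0.0696
finger_force: 1.1
```

```bash
python3 -c "
from h import *
plan([*jig(0,-.199),.188],.985)
prof()"
```

```text
t 25.07 yaw 0.003 shift after yaw [-1.43  0.06  0.18] tilt [ 0.  0. -1.] F [ 2.1 -0.9  0. ] w 0.0696 pos [ 0.7306 -0.0655  0.1898]
top L 
top C 
top R 
side L -195:160 -185:163 -175:164 -165:146 -155:54 -145:60 -135:67 -125:73 -115:76 -105:85 -95:90 -85:96 -75:98 -65:100 -55:53 -45:64 -35:17 -25:19 -15:17 -5:18 
side C -195:116 -185:19 -145:23 -125:30 -115:41 -105:49 -95:56 -85:63 -75:69 -65:81 -55:87 -45:95 -35:101 -25:103 -15:167 -5:72 
side R -195:67 -185:58 -175:34 -165:37 -145:55 -135:67 -125:75 -115:81 -105:87
```

>>> apply_moves(
  moves=[
    {"hand": 7,"tx": 0.3,"ty": 0,"tz": -0.3,"yaw": 0},
    {"hand": 7,"tx": 0.2,"ty": 0,"tz": -0.4,"yaw": 0},
    {"hand": 7,"tx": 0.2,"ty": 0,"tz": -0.5,"yaw": 0},
    {"hand": 7,"tx": 0.2,"ty": 0,"tz": -0.5,"yaw": 0},
    {"hand": 7,"tx": 0,"ty": 0,"tz": 0,"yaw": 0},
  ],
)

```text
time_s: 25.8
ee_pos: [0.723, -0.0607, 0.2073]
eef_rot: [0.902, 3.009, 0.0]
contact_force: [1.2, -0.3, -0.3]
grip_width: 0.07
finger_force: 0.0
```

```bash
python3 -c "
from h import *
plan([*jig(0,-.199),.188],.985)
prof()" | grep -v top
```

```text
t 25.80 yaw 0.003 shift after yaw [-2.32  0.07  1.93] tilt [ 0.  0. -1.] F [ 1.2 -0.3 -0.3] w 0.0700 pos [ 0.723  -0.0607  0.2073]
side L -195:139 -185:160 -175:166 -165:163 -155:158 -135:65 -125:72 -115:83 -105:86 -95:94 -85:86 -75:95 -65:35 -55:19 -45:55 -35:19 -25:18 -15:18 -5:16 
side C -195:21 -185:133 -175:18 -145:28 -125:27 -115:40 -105:47 -95:55 -85:64 -75:74 -65:87 -55:99 -45:106 -35:112 -25:103 -15:166 -5:74 
side R -195:19 -185:85 -175:19 -165:30 -155:51 -135:68 -125:73 -115:78 -105:82
```

>>> apply_moves(
  moves=[
    {"hand": 7,"tx": 0,"ty": 0,"tz": -3,"yaw": 0},
    {"hand": 7,"tx": 0,"ty": 0,"tz": -5,"yaw": 0},
    {"hand": 0,"tx": 0,"ty": 0,"tz": -5,"yaw": 0},
    {"hand": 0,"tx": 3,"ty": 0,"tz": -3,"yaw": 0},
    {"hand": 0,"tx": 3,"ty": 0,"tz": 0,"yaw": 0},
  ],
)

```text
time_s: 26.52
ee_pos: [0.6727, -0.0278, 0.369]
eef_rot: [0.902, 3.006, 0.002]
contact_force: [0.5, -0.7, -0.1]
grip_width: 0.0154
finger_force: 0.0
```

```bash
python3 -c "
from h import *
plan([*jig(0,-.066),.30],.985)
prof()"; cat >> h.py <<'E'
E
```

```text
t 26.52 yaw 0.002 shift after yaw [4.98 0.1  6.88] tilt [ 0.004  0.    -1.   ] F [ 0.5 -0.7 -0.1] w 0.0154 pos [ 0.6727 -0.0278  0.369 ]
top L 
top C 
top R 
side L -195:16 -155:52 -145:55 -135:65 -125:73 -115:82 -105:86 -95:91 -85:91 -75:90 -65:18 -55:18 -45:73 -35:19 -25:18 -15:17 -5:18 
side C -195:19 -185:19 -175:19 -165:13 -135:25 -125:28 -115:42 -105:48 -95:59 -85:65 -75:74 -65:86 -55:95 -45:107 -35:111 -25:106 -15:169 -5:75 
side R -195:19 -185:19 -175:19 -165:44 -155:49 -145:59 -135:67 -125:72 -115:79 -105:83
```

```bash
cat >> h.py <<'E'
def hmap(y0=-.2,y1=.02,dy=.015):
    s=state(); im,d=read_camera('wrist'); m=camera_model('wrist'); H=m['hand_eye']
    v,u=np.mgrid[:384,:512]; a=u-m['cx']; b=v-m['cy']; r=np.hypot(a,b)+1e-9; th=r/m['fx']
    t=np.tan(np.clip(th,0,1.3))
    P=np.stack([a/r*t*d,-b/r*t*d,-d],-1)[(d>.08)&(th<1.2)]
    P=P@H[:3,:3].T+H[:3,3]; P=P@R.from_rotvec(s['eef_rot']).as_matrix().T+s['ee_pos']
    c,sn=np.cos(YJ),np.sin(YJ); q=(P[:,:2]-JO)@np.array([[c,-sn],[sn,c]])
    print('   y\\x',*['%4d'%x for x in range(-55,56,10)])
    for y in np.arange(y0,y1,dy):
        print('%6.0f'%(1000*y),*[('%4.0f'%(1000*np.median(P[j,2])) if j.any() else '   .') for j in [(abs(q[:,1]-y)<.004)&(abs(q[:,0]-x/1000)<.003)&(P[:,2]<.2) for x in range(-55,56,10)]])
E
python3 -c "
from h import *
hmap()"
```

```text
y\x  -55  -45  -35  -25  -15   -5    5   15   25   35   45   55
  -200    0    5   17    .    .    .   19    .    .   19   19   20
  -185    1    1    0   32    7    5   19    .   19   20   19   19
  -170    0   -0    .   39   31   21    0    1   11   19   35   44
  -155    0    0   48   48   38   27   17    9   18   33   48   51
  -140    6    .   62   55   45   35   25   19   34   49   63    .
  -125    .    .   72   62   51   42   32   35   50   65   74    1
  -110    .   82   79   69   59   49   40   51   66   80   83   -0
   -95    .   94   86   76   66   56   51   67   81   95    .    1
   -80    .  104   94   83   73   63   67   83   97  105    .    0
   -65  114  111  101   90   81   72   84   99  114  105    .    1
   -50  119  116  108   98   88   86  100  115  128  114    .    0
   -35    .  116  108  102   96  101  112  111  121  120    .    0
   -20    1    0    .  100   95   96  166  112   64   18    1    1
    -5    0    1   19   64   61  173  174   59   64   18    0    0
    10    0    0   18   78   78  180  180   78   78   78    1    0
```

>>> apply_moves(
  moves=[
    {"hand": 0,"tx": 2.5,"ty": 0,"tz": 2,"yaw": 0},
    {"hand": 0,"tx": 2.4,"ty": 0,"tz": 3,"yaw": 0},
    {"hand": 0,"tx": 0,"ty": 0,"tz": 3,"yaw": 0},
    {"hand": 0,"tx": 0,"ty": 0,"tz": 2,"yaw": 0},
    {"hand": 0,"tx": 0,"ty": 0,"tz": 0,"yaw": 0},
  ],
)

```text
time_s: 27.3
ee_pos: [0.6321, -0.0013, 0.2654]
eef_rot: [-0.903, -3.007, 0.002]
contact_force: [-0.2, -0.0, 0.1]
grip_width: 0.0001
finger_force: 0.0
```

>>> apply_moves(
  moves=[
    {"hand": 0,"tx": 0,"ty": 0,"tz": 0.5,"yaw": 0},
    {"hand": 0,"tx": 0,"ty": 0,"tz": 0.5,"yaw": 0},
    {"hand": 0,"tx": 0,"ty": 0,"tz": 0,"yaw": 0},
  ],
)

```text
time_s: 27.68
ee_pos: [0.6321, -0.0009, 0.2568]
eef_rot: [0.903, 3.009, 0.0]
contact_force: [-0.4, -0.1, 0.5]
grip_width: 0.0003
finger_force: 0.2
```

>>> apply_moves(
  moves=[
    {"hand": 0,"tx": 0,"ty": 0,"tz": 0.4,"yaw": 0},
    {"hand": 0,"tx": 0,"ty": 0,"tz": 0.3,"yaw": 0},
    {"hand": 0,"tx": 0,"ty": 0,"tz": 0,"yaw": 0},
  ],
)

```text
time_s: 28.05
ee_pos: [0.632, -0.0008, 0.2495]
eef_rot: [-0.902, -3.009, 0.0]
contact_force: [1.2, -1.0, 0.7]
grip_width: -0.0003
finger_force: 0.5
```

```bash
python3 -c "
from h import *
plan([*jig(0,-.066),.24],.985)
prof()"
```

```text
t 28.05 yaw 0.003 shift after yaw [0.07 0.12 0.95] tilt [-0. -0. -1.] F [ 1.2 -1.   0.7] w -0.0003 pos [ 0.632  -0.0008  0.2495]
top L -195:9 -185:4 
top C 
top R 
side L -195:19 -175:50 -165:58 -155:63 -145:69 -135:72 -125:76 -115:83 -105:89 -95:94 -85:98 -75:159 -65:110 -55:117 -45:117 -35:116 -25:17 -15:16 -5:17 
side C -195:18 -185:19 -175:17 -155:11 -145:16 -135:32 -125:38 -115:49 -105:51 -95:58 -85:160 -75:129 -65:122 -55:93 -45:85 -35:92 -25:121 -15:167 -5:74 
side R -195:20 -185:19 -175:44 -165:50 -155:57 -145:60 -135:67 -125:73 -115:78 -105:82 -95:89 -85:96 -75:161 -65:93
```

>>> apply_moves(
  moves=[
    {"hand": 0,"tx": 0,"ty": 0,"tz": 0.3,"yaw": 0},
    {"hand": 0,"tx": 0,"ty": 0,"tz": 0.3,"yaw": 0},
    {"hand": 0,"tx": 0,"ty": 0,"tz": 0,"yaw": 0},
  ],
)

```text
time_s: 28.52
ee_pos: [0.6319, -0.0006, 0.2434]
eef_rot: [-0.902, -3.009, 0.0]
contact_force: [0.0, 0.5, 1.3]
grip_width: -0.0002
finger_force: 1.3
```

>>> apply_moves(
  moves=[
    {"hand": 0,"tx": 0,"ty": 0,"tz": 0.3,"yaw": 0},
    {"hand": 0,"tx": 0,"ty": 0,"tz": 0.2,"yaw": 0},
    {"hand": 0,"tx": 0,"ty": 0,"tz": 0,"yaw": 0},
  ],
)

```text
time_s: 28.9
ee_pos: [0.632, -0.0007, 0.2388]
eef_rot: [-0.902, -3.009, -0.0]
contact_force: [-1.8, 2.1, 6.0]
grip_width: -0.0001
finger_force: 4.2
```

```bash
python3 -c "
from h import *
plan([*jig(0,-.066),.24],.985)
prof()"
```

```text
t 28.90 yaw 0.003 shift after yaw [ 0.07  0.11 -0.12] tilt [-0.  0. -1.] F [-1.8  2.1  6. ] w -0.0001 pos [ 0.632  -0.0007  0.2388]
top L -195:7 -175:96 -165:95 
top C 
top R 
side L -195:15 -175:93 -165:94 -155:94 -145:95 -135:95 -125:95 -115:95 -105:95 -95:96 -85:95 -75:165 -65:168 -55:113 -45:95 -35:96 -25:97 -15:88 -5:88 
side C -195:20 -185:18 -175:62 -165:64 -155:65 -145:63 -135:66 -125:65 -115:66 -105:64 -95:66 -85:159 -75:118 -65:111 -45:64 -35:66 -25:88 -15:169 -5:121 
side R -195:20 -185:19 -175:90 -165:20 -155:94 -145:94 -135:91 -125:94 -115:92 -105:95 -95:95 -85:96 -75:150 -65:95 -15:94 -5:90
```

>>> apply_moves(
  moves=[
    {"hand": 0,"tx": 0,"ty": 0,"tz": 0.2,"yaw": 0},
    {"hand": 0,"tx": 0.2,"ty": 0,"tz": 0.1,"yaw": 0},
    {"hand": 0,"tx": 0.2,"ty": 0,"tz": 0,"yaw": 0},
    {"hand": 0,"tx": 0,"ty": 0,"tz": 0,"yaw": 0},
  ],
)

```text
time_s: 29.5
ee_pos: [0.6304, 0.0001, 0.2381]
eef_rot: [0.902, 3.002, 0.001]
contact_force: [5.1, -6.3, 25.4]
grip_width: -0.0003
finger_force: 13.4
```

>>> apply_moves(
  moves=[
    {"hand": 0,"tx": 0.2,"ty": 0,"tz": 0,"yaw": 0},
    {"hand": 0,"tx": 0.2,"ty": 0,"tz": 0,"yaw": 0},
    {"hand": 0,"tx": 0,"ty": 0,"tz": 0,"yaw": 0},
  ],
)

```text
time_s: 29.88
ee_pos: [0.6276, 0.0018, 0.2381]
eef_rot: [0.902, 3.0, 0.001]
contact_force: [9.4, -9.6, 19.9]
grip_width: 0.0001
finger_force: 13.1
```

```bash
cat >> h.py <<'E'
def ends():
    im,d=read_camera('side');W=cloud(d,camera_model('side'));P=W.reshape(-1,3);P=P[np.isfinite(P[:,0])];c,s=np.cos(YJ),np.sin(YJ)
    q=(P[:,:2]-JO)@np.array([[c,-s],[s,c]])
    for lo,hi in((-.046,-.036),(.034,.046)):
        j=(q[:,0]>lo)&(q[:,0]<hi)&(abs(P[:,2]-.093)<.011)&(q[:,1]<-.09); y=np.sort(q[j,1])
        print('rail end',(1000*y[[0,2,4]]).round(1) if len(y)>5 else None, 'z',np.median(P[j,2]).round(4))
E
python3 -c "
from h import *
plan([*jig(0,-.066),.24],.985)
prof();ends()"
```

```text
t 29.88 yaw 0.001 shift after yaw [-0.43  0.15 -0.19] tilt [ 0.009 -0.002 -1.   ] F [ 9.4 -9.6 19.9] w 0.0001 pos [0.6276 0.0018 0.2381]
top L -175:96 -165:100 -155:99 
top C 
top R 
side L -195:18 -175:96 -165:98 -155:96 -145:97 -135:96 -125:96 -115:97 -105:96 -95:96 -85:94 -75:150 -65:168 -55:166 -45:95 -35:94 -25:94 -15:89 -5:88 
side C -195:20 -185:19 -175:60 -165:66 -155:67 -145:67 -135:66 -125:68 -115:66 -105:66 -95:66 -85:157 -75:160 -65:109 -55:111 -45:64 -35:64 -25:77 -15:168 -5:74 
side R -195:20 -185:20 -175:50 -165:94 -155:96 -145:95 -135:93 -125:96 -115:96 -105:93 -95:96 -85:7 -75:149 -65:139 
rail end [-174.6 -172.9 -171.5] z 0.094
rail end [-172.9 -169.7 -166.6] z 0.094
```

>>> apply_moves(
  moves=[
    {"hand": 0,"tx": 0.2,"ty": 0,"tz": 0,"yaw": 0},
    {"hand": 0,"tx": 0.2,"ty": 0,"tz": 0,"yaw": 0},
    {"hand": 0,"tx": 0,"ty": 0,"tz": 0,"yaw": 0},
  ],
)

```text
time_s: 30.4
ee_pos: [0.6243, 0.004, 0.2381]
eef_rot: [0.902, 3.0, 0.001]
contact_force: [10.8, -9.4, 18.2]
grip_width: 0.0001
finger_force: 13.4
```

```bash
python3 -c "
from h import *
plan([*jig(0,-.066),.24],.985)
ends()"
```

```text
t 30.40 yaw 0.001 shift after yaw [-0.83  0.14 -0.18] tilt [ 0.009 -0.002 -1.   ] F [10.8 -9.4 18.2] w 0.0001 pos [0.6243 0.004  0.2381]
rail end [-174.6 -171.5 -170.4] z 0.0943
rail end [-174.1 -173.6 -170.4] z 0.0938
```

>>> apply_moves(
  moves=[
    {"hand": 0,"tx": 0,"ty": 0,"tz": -0.3,"yaw": 0},
    {"hand": 0,"tx": 0,"ty": 0,"tz": -0.3,"yaw": 0},
    {"hand": 0,"tx": 0,"ty": 0,"tz": -0.3,"yaw": 0},
    {"hand": 0,"tx": 0,"ty": 0,"tz": 0,"yaw": 0},
  ],
)

```text
time_s: 30.95
ee_pos: [0.6219, 0.0059, 0.2447]
eef_rot: [-0.902, -3.009, 0.0]
contact_force: [0.5, 0.5, 1.2]
grip_width: 0.0001
finger_force: 0.0
```

```bash
python3 -c "
from h import *
plan([*jig(0,-.066),.24],.985)
prof()"|grep -v top
```

```text
t 30.95 yaw 0.003 shift after yaw [-1.13  0.11  0.47] tilt [-0.  0. -1.] F [0.5 0.5 1.2] w 0.0001 pos [0.6219 0.0059 0.2447]
side L -195:19 -175:93 -165:94 -155:94 -145:95 -135:94 -125:95 -115:96 -105:94 -95:96 -85:94 -75:95 -65:144 -55:150 -45:105 -35:95 -25:96 -15:91 -5:67 
side C -195:19 -185:18 -175:63 -165:67 -155:66 -145:64 -135:63 -125:66 -115:64 -105:64 -95:63 -85:62 -75:161 -65:158 -55:111 -45:117 -35:66 -25:105 -15:168 -5:71 
side R -195:19 -185:19 -175:91 -165:92 -155:93 -145:93 -135:94 -125:94 -115:95 -105:96 -95:95 -85:95 -75:95 -65:158 -55:96
```

>>> apply_moves(
  moves=[
    {"hand": 0,"tx": 0,"ty": 0,"tz": -0.5,"yaw": 0},
    {"hand": 0,"tx": 0,"ty": 0,"tz": -2,"yaw": 0},
    {"hand": 0,"tx": -0.5,"ty": 0,"tz": -3.5,"yaw": 0},
    {"hand": 0,"tx": -4.5,"ty": 0.1,"tz": -2,"yaw": 0},
    {"hand": 0,"tx": -5,"ty": 0,"tz": 0,"yaw": 0},
  ],
)

```text
time_s: 31.68
ee_pos: [0.7074, -0.0486, 0.3289]
eef_rot: [0.9, 3.006, 0.002]
contact_force: [0.7, 0.5, -0.1]
grip_width: 0.0001
finger_force: 0.0
```

>>> apply_moves(
  moves=[
    {"hand": 0,"tx": -5,"ty": 0,"tz": 0,"yaw": 0},
    {"hand": 0,"tx": -1,"ty": 0,"tz": 2,"yaw": 0},
    {"hand": 0,"tx": 0,"ty": 0,"tz": 3,"yaw": 0},
    {"hand": 0,"tx": 0,"ty": 0,"tz": 3,"yaw": 0},
    {"hand": 0,"tx": 0,"ty": 0,"tz": 0,"yaw": 0},
  ],
)

```text
time_s: 32.3
ee_pos: [0.7552, -0.0808, 0.2431]
eef_rot: [-0.901, -3.006, 0.001]
contact_force: [-0.3, -0.0, -0.3]
grip_width: -0.0001
finger_force: 0.0
```

```bash
python3 -c "
from h import *
plan([*jig(0,-.185),.229],.985)
prof()"|grep -v top
```

```text
t 32.30 yaw 0.003 shift after yaw [ 2.86 -0.02  1.42] tilt [-0.004  0.    -1.   ] F [-0.3 -0.  -0.3] w -0.0001 pos [ 0.7552 -0.0808  0.2431]
side L -195:16 -175:94 -165:95 -155:95 -145:94 -135:94 -125:95 -115:96 -105:95 -95:96 -85:95 -75:94 -65:95 -55:96 -45:95 -35:95 -25:97 -15:92 -5:61 
side C -195:19 -185:19 -175:66 -165:61 -155:66 -145:65 -135:64 -125:65 -115:64 -105:65 -95:65 -85:65 -75:65 -65:65 -55:65 -45:66 -35:67 -25:164 -15:168 -5:76 
side R -195:18 -185:18 -175:19 -165:90 -155:94 -145:93 -135:93 -125:95 -115:95 -105:96 -85:96 -75:96 -65:95 -55:96 -45:98 -35:96 -25:95 -15:97 -5:90
```

The pair now stays level and nested by itself (valley at 65 mm, edges at 95 mm all along). I'll push the rail home from its end.

>>> apply_moves(
  moves=[
    {"hand": 0,"tx": 0.8,"ty": 0,"tz": 1.4,"yaw": 0},
    {"hand": 0,"tx": 1.0,"ty": 0,"tz": 0,"yaw": 0},
    {"hand": 0,"tx": 0.5,"ty": 0,"tz": 0,"yaw": 0},
    {"hand": 0,"tx": 0.4,"ty": 0,"tz": 0,"yaw": 0},
    {"hand": 0,"tx": 0.4,"ty": 0,"tz": 0,"yaw": 0},
  ],
)

```text
time_s: 33.02
ee_pos: [0.7302, -0.0644, 0.2311]
eef_rot: [0.902, 3.008, 0.0]
contact_force: [2.4, -0.9, 0.7]
grip_width: 0.0002
finger_force: 0.9
```

>>> apply_moves(
  moves=[
    {"hand": 0,"tx": 0.3,"ty": 0,"tz": 0,"yaw": 0},
    {"hand": 0,"tx": 0.3,"ty": 0,"tz": 0,"yaw": 0},
    {"hand": 0,"tx": 0.3,"ty": 0,"tz": 0,"yaw": 0},
    {"hand": 0,"tx": 0,"ty": 0,"tz": 0,"yaw": 0},
  ],
)

```text
time_s: 33.52
ee_pos: [0.7226, -0.0593, 0.2307]
eef_rot: [-0.902, -3.009, -0.0]
contact_force: [1.7, 0.4, -0.0]
grip_width: 0.0003
finger_force: 0.2
```

```bash
python3 -c "
from h import *
plan([*jig(0,-.171),.229],.985)
prof()"|grep -v top
```

```text
t 33.52 yaw 0.003 shift after yaw [ 0.36 -0.02  0.17] tilt [-0.  0. -1.] F [ 1.7  0.4 -0. ] w 0.0003 pos [ 0.7226 -0.0593  0.2307]
side L -195:17 -185:168 -175:164 -165:166 -155:94 -145:93 -135:94 -125:97 -115:95 -105:95 -95:95 -85:95 -75:94 -65:96 -55:95 -45:96 -35:97 -25:96 -15:96 -5:94 
side C -195:154 -185:147 -175:103 -165:75 -155:64 -145:64 -135:65 -125:64 -115:64 -105:64 -95:65 -85:65 -75:65 -65:66 -55:64 -45:67 -35:69 -25:95 -15:169 -5:168 
side R -195:19 -185:126 -175:18 -165:16 -135:94 -125:94 -115:95 -105:94 -95:95 -85:95 -75:95 -65:97 -55:97 -45:96 -35:98 -25:97 -15:97 -5:97
```

Level and sliding in. I'll push on to the stop.

>>> apply_moves(
  moves=[
    {"hand": 0,"tx": 0.2,"ty": 0,"tz": 0,"yaw": 0},
    {"hand": 0,"tx": 0.2,"ty": 0,"tz": 0,"yaw": 0},
    {"hand": 0,"tx": 0.1,"ty": 0,"tz": 0,"yaw": 0},
    {"hand": 0,"tx": 0,"ty": 0,"tz": 0,"yaw": 0},
  ],
)

```text
time_s: 34.12
ee_pos: [0.719, -0.0572, 0.2311]
eef_rot: [0.902, 3.007, -0.0]
contact_force: [6.3, -3.3, -0.0]
grip_width: 0.0
finger_force: 3.5
```

>>> apply_moves(
  moves=[
    {"hand": 0,"tx": 0.1,"ty": 0,"tz": 0,"yaw": 0},
    {"hand": 0,"tx": 0.1,"ty": 0,"tz": 0,"yaw": 0},
    {"hand": 0,"tx": 0,"ty": 0,"tz": 0,"yaw": 0},
  ],
)

```text
time_s: 34.5
ee_pos: [0.7181, -0.0569, 0.2318]
eef_rot: [0.902, 3.003, -0.001]
contact_force: [12.9, -7.6, -0.2]
grip_width: 0.0001
finger_force: 7.5
```

>>> apply_moves(
  moves=[
    {"hand": 0,"tx": 0.1,"ty": 0,"tz": 0,"yaw": 0},
    {"hand": 0,"tx": 0.1,"ty": 0,"tz": 0,"yaw": 0},
    {"hand": 0,"tx": 0,"ty": 0,"tz": 0,"yaw": 0},
  ],
)

```text
time_s: 34.88
ee_pos: [0.7172, -0.0566, 0.2324]
eef_rot: [0.902, 3.0, -0.001]
contact_force: [19.8, -12.0, -0.3]
grip_width: -0.0002
finger_force: 11.7
```

>>> apply_moves(
  moves=[
    {"hand": 0,"tx": -0.6,"ty": 0,"tz": 0,"yaw": 0},
    {"hand": 0,"tx": -2,"ty": 0,"tz": 0,"yaw": 0},
    {"hand": 0,"tx": -1,"ty": 0,"tz": -4,"yaw": 0},
    {"hand": 0,"tx": 0,"ty": 0,"tz": -5,"yaw": 0},
    {"hand": 0,"tx": 0,"ty": 0,"tz": -4.5,"yaw": 0},
  ],
)

```text
time_s: 35.5
ee_pos: [0.7451, -0.0742, 0.3671]
eef_rot: [-0.902, -3.008, -0.0]
contact_force: [0.0, 0.3, 1.0]
grip_width: 0.0001
finger_force: 0.0
```

```bash
python3 - <<'E'
from h import *
prof();ends()
im,d=read_camera('side');W=cloud(d,camera_model('side'));P=W.reshape(-1,3);P=P[np.isfinite(P[:,0])];c,s=np.cos(YJ),np.sin(YJ)
q=(P[:,:2]-JO)@np.array([[c,-s],[s,c]]); e=P[:,2]-.045+q[:,0]
for y in np.arange(-.17,0,.006):
    j=(abs(q[:,1]-y)<.003)&(P[:,2]>.062)&(P[:,2]<.084)&(q[:,0]<-.012)&(abs(e)<.02)
    print('%.0f:%s'%(1000*y,(1000*np.median(e[j])).round(1) if j.any() else None),end=' ')
print(); plan([*jig(0,.108),.40],.985)
E
```

```text
top L 
top C 
top R -55:97 -45:94 -35:101 -25:100 -15:99 -5:99 
side L -195:16 -155:97 -145:97 -135:98 -125:96 -115:97 -105:97 -95:95 -85:95 -75:94 -65:95 -55:96 -45:95 -35:95 -25:95 -15:95 -5:95 
side C -195:20 -185:18 -175:17 -165:64 -155:65 -145:66 -135:66 -125:67 -115:65 -105:66 -95:65 -85:66 -75:64 -65:66 -55:66 -45:66 -35:65 -25:163 -15:169 -5:77 
side R -195:19 -185:19 -175:19 -165:19 -155:95 -145:96 -135:95 -125:96 -115:95 -105:95 -95:96 -85:85 -75:96 -65:94 -55:94 -45:95 -35:94 -25:95 -15:96 -5:96 
rail end [-158.9 -158.4 -156.2] z 0.0941
rail end [-160.6 -155.  -152.7] z 0.095
-170:None -164:None -158:5.8 -152:3.8 -146:3.8 -140:None -134:3.7 -128:3.9 -122:3.7 -116:3.9 -110:3.9 -104:0.1 -98:-2.5 -92:None -86:-3.2 -80:-3.2 -74:-3.9 -68:-2.9 -62:-9.0 -56:-3.3 -50:-6.5 -44:-4.2 -38:-4.8 -32:-7.9 -26:-3.3 -20:-2.9 -14:-7.4 -8:-7.9 -2:-6.0 
t 35.70 yaw 0.003 shift after yaw [ 3.095e+01 -3.000e-02 -3.390e+00] tilt [ 0.  0. -1.] F [-0.7  0.4 -1.5] w 0.0003 pos [ 0.7451 -0.074   0.3662]
```

```bash
python3 - <<'E'
from h import *
from scipy.optimize import curve_fit
Y=[];E=[];Z=[];im=None
for k in range(1):
    im,d=read_camera('side');W=cloud(d,camera_model('side'));P=W.reshape(-1,3);P=P[np.isfinite(P[:,0])];c,s=np.cos(YJ),np.sin(YJ)
    q=(P[:,:2]-JO)@np.array([[c,-s],[s,c]]); e=P[:,2]-.045+q[:,0]
    j=(q[:,1]>-.135)&(q[:,1]<-.078)&(P[:,2]>.06)&(P[:,2]<.086)&(q[:,0]<-.012)&(abs(e)<.015)
    o=np.argsort(q[j,1]); y=1000*q[j,1][o]; ee=1000*e[j][o]
print([(round(a,1),round(b,1)) for a,b in zip(y,ee) if -112<a<-94])
f=lambda y,a,b,y0:np.where(y<y0,a,b)
best=min((np.abs(ee-f(y,3.9,-3.2,t)).sum(),t) for t in np.arange(-112,-92,.25)); print(best)
# low part: the vertical/lowest line of overhang edge: image brightness
cv2.imwrite('s9.png',im)
E
```

```text
[(np.float64(-106.1), np.float64(3.7)), (np.float64(-105.0), np.float64(1.7)), (np.float64(-104.8), np.float64(2.1)), (np.float64(-104.7), np.float64(-1.5)), (np.float64(-104.4), np.float64(3.8)), (np.float64(-104.2), np.float64(0.6)), (np.float64(-104.1), np.float64(-3.3)), (np.float64(-104.1), np.float64(0.3)), (np.float64(-104.1), np.float64(-1.6)), (np.float64(-102.9), np.float64(-3.2)), (np.float64(-96.8), np.float64(-1.9)), (np.float64(-96.4), np.float64(-3.1)), (np.float64(-95.8), np.float64(-3.2)), (np.float64(-94.6), np.float64(-3.1))]
(np.float64(31.43977501451331), np.float64(-104.25))
```

```bash
python3 - <<'E'
from h import *
im,d=read_camera('side');W=cloud(d,camera_model('side'));P=W.reshape(-1,3);P=P[np.isfinite(P[:,0])];c,s=np.cos(YJ),np.sin(YJ)
q=(P[:,:2]-JO)@np.array([[c,-s],[s,c]]); e=P[:,2]-.045+q[:,0]
j=(q[:,1]<-.14)&(P[:,2]>.062)&(P[:,2]<.09)&(q[:,0]<-.012)&(abs(e-.0039)<.004); print('rail face end',(1000*np.sort(q[j,1])[:8]).round(1))
# where do rows of pixels along the outer face jump: list per image row around step
V=W.copy(); jy=((W[...,:2]-JO)@np.array([[c,-s],[s,c]])); ee=W[...,2]-.045+jy[...,0]
for v in range(384):
    k=np.where((jy[v,:,1]<-.085)&(jy[v,:,1]>-.165)&(W[v,:,2]>.058)&(W[v,:,2]<.088)&(jy[v,:,0]<-.008)&(abs(ee[v])<.012))[0]
    if len(k)>3: print(v,[(int(u),round(1000*jy[v,u,1]),round(1000*ee[v,u],1)) for u in k if -112<1000*jy[v,u,1]<-95 ])
E
```

```text
rail face end [-159.4 -159.4 -159.2 -159.1 -157.7 -154.5 -152.6 -149.3]
204 []
205 [(265, -95, np.float64(-3.3)), (266, -98, np.float64(-2.0)), (267, -100, np.float64(-0.9)), (268, -103, np.float64(0.2)), (269, -104, np.float64(2.0)), (270, -104, np.float64(3.9)), (271, -111, np.float64(3.8))]
206 [(267, -96, np.float64(-3.2)), (268, -102, np.float64(-3.0)), (269, -104, np.float64(-1.6)), (270, -104, np.float64(0.3)), (271, -105, np.float64(1.9)), (272, -106, np.float64(3.7))]
207 [(269, -97, np.float64(-3.2)), (270, -105, np.float64(-3.6)), (271, -105, np.float64(-1.5)), (272, -105, np.float64(0.3)), (274, -108, np.float64(3.7))]
209 []
210 []
```

>>> apply_moves(
  moves=[
    {"hand": 0,"tx": 1,"ty": -4,"tz": 0,"yaw": 0},
    {"hand": 0,"tx": 1,"ty": -4,"tz": 2,"yaw": 0},
    {"hand": 0,"tx": 0,"ty": -4,"tz": 4,"yaw": 0},
    {"hand": 0,"tx": 0,"ty": -4,"tz": 2,"yaw": 0},
    {"hand": 0,"tx": 0,"ty": 0,"tz": 0,"yaw": 0},
  ],
)

```text
time_s: 36.42
ee_pos: [0.6381, -0.1998, 0.2831]
eef_rot: [-0.908, -3.002, 0.003]
contact_force: [0.4, 0.6, 0.8]
grip_width: 0.0005
finger_force: 0.0
```

```bash
date; ls -l --time-sort --reverse pics | head -3; python3 - <<'E'
from h import *
s=state(); im,d=read_camera('wrist'); np.savez('w10.npz',im=im,d=d); m=camera_model('wrist'); H=m['hand_eye']
v,u=np.mgrid[:384,:512]; a=u-m['cx']; b=v-m['cy']; r=np.hypot(a,b)+1e-9; th=r/m['fx']; t=np.tan(np.clip(th,0,1.3))
P=np.stack([a/r*t*d,-b/r*t*d,-d],-1); P[(d<.08)|(th>1.2)]=np.nan
P=P@H[:3,:3].T+H[:3,3]; P=P@R.from_rotvec(s['eef_rot']).as_matrix().T+s['ee_pos']
c,sn=np.cos(YJ),np.sin(YJ); q=(P[...,:2]-JO)@np.array([[c,-sn],[sn,c]])
e=P[...,2]-.045+q[...,0]
k=(q[...,0]<-.012)&(q[...,0]>-.05)&(P[...,2]>.06)&(P[...,2]<.105)&(q[...,1]>-.17)&(q[...,1]<.0)
print(s['ee_pos'],k.sum())
for y in np.arange(-.165,-.0,.005):
    j=k&(abs(q[...,1]-y)<.0025)&(q[...,0]<-.034)
    if j.any(): print('%.0f n%d zmin %.0f zmed %.0f xmin %.1f'%(1000*y,j.sum(),1000*P[j][:,2].min(),1000*np.median(P[j][:,2]),1000*q[j][:,0].min()))
E
```

```text
Wed Dec  2 13:44:16 UTC 2026
[ 0.63805069 -0.19982493  0.28309246] 3555
-160 n34 zmin 94 zmed 96 xmin -42.0
-155 n61 zmin 94 zmed 97 xmin -42.1
-150 n63 zmin 94 zmed 97 xmin -42.6
-145 n67 zmin 94 zmed 96 xmin -42.6
-140 n65 zmin 94 zmed 97 xmin -42.7
-135 n70 zmin 94 zmed 96 xmin -42.5
-130 n66 zmin 95 zmed 96 xmin -42.6
-125 n67 zmin 94 zmed 97 xmin -42.3
-120 n69 zmin 94 zmed 97 xmin -42.3
-115 n67 zmin 95 zmed 97 xmin -42.2
-110 n71 zmin 94 zmed 96 xmin -42.6
-105 n89 zmin 84 zmed 96 xmin -42.7
-100 n119 zmin 88 zmed 95 xmin -42.3
-95 n120 zmin 86 zmed 95 xmin -42.5
-90 n116 zmin 87 zmed 95 xmin -42.7
-85 n118 zmin 86 zmed 95 xmin -42.6
-80 n115 zmin 87 zmed 95 xmin -42.4
-75 n115 zmin 87 zmed 95 xmin -42.3
-70 n114 zmin 87 zmed 95 xmin -42.4
-65 n116 zmin 87 zmed 95 xmin -42.9
-60 n111 zmin 87 zmed 95 xmin -42.2
-55 n112 zmin 86 zmed 95 xmin -42.2
-50 n111 zmin 87 zmed 96 xmin -42.7
-45 n103 zmin 87 zmed 95 xmin -42.6
-40 n106 zmin 87 zmed 95 xmin -42.8
-35 n101 zmin 87 zmed 95 xmin -42.4
-30 n69 zmin 87 zmed 91 xmin -42.7
-25 n1 zmin 88 zmed 88 xmin -37.0ls: unrecognized option '--time-sort'
Try 'ls --help' for more information.
```

>>> apply_moves(
  moves=[
    {"hand": 8.54,"tx": 0,"ty": 4,"tz": -2,"yaw": 0},
    {"hand": 8.54,"tx": 2,"ty": 4,"tz": -2,"yaw": 0},
    {"hand": 8.54,"tx": 2,"ty": 4,"tz": -2,"yaw": 0},
    {"hand": 8.54,"tx": 2,"ty": 3,"tz": 0,"yaw": 0},
    {"hand": 8.54,"tx": 1,"ty": 0,"tz": 0,"yaw": 0},
  ],
)

```text
time_s: 37.1
ee_pos: [0.665, -0.0286, 0.3454]
eef_rot: [-0.894, -3.011, -0.002]
contact_force: [0.1, 0.2, 0.5]
grip_width: 0.0854
finger_force: 0.0
```

```bash
python3 - <<'E'
from h import *
plan([*jig(-.0008,-.069),.265],.985)
s=state(); im,d=read_camera('wrist'); m=camera_model('wrist'); H=m['hand_eye']
v,u=np.mgrid[:384,:512]; a=u-m['cx']; b=v-m['cy']; r=np.hypot(a,b)+1e-9; th=r/m['fx']; t=np.tan(np.clip(th,0,1.3))
P=np.stack([a/r*t*d,-b/r*t*d,-d],-1); P[(d<.08)|(th>1.2)]=np.nan
T=P@H[:3,:3].T+H[:3,3]; z=s['ee_pos'][2]-T[...,2]
k=(z>.092)&(z<.102)&(abs(T[...,1])<.06)
for x in np.arange(-.02,.14,.01):
    j=k&(abs(T[...,0]-x)<.004)
    if j.sum()>5: y=1000*T[j][:,1]; print('tool x %.0f y %.1f %.1f mid %.2f'%(1000*x,y.min(),y.max(),(y.min()+y.max())/2))
E
```

```text
t 37.10 yaw 0.008 shift after yaw [4.05 0.52 8.04] tilt [-0.     0.002 -1.   ] F [0.1 0.2 0.5] w 0.0854 pos [ 0.665  -0.0286  0.3454]
tool x -20 y -35.9 48.6 mid 6.36
tool x -10 y -36.2 48.7 mid 6.25
tool x 0 y -36.4 48.7 mid 6.17
tool x 10 y -35.9 49.0 mid 6.56
tool x 20 y -36.1 48.7 mid 6.29
tool x 30 y -35.0 49.0 mid 7.03
tool x 40 y -35.6 49.4 mid 6.94
tool x 50 y -35.2 48.9 mid 6.88
tool x 60 y -35.6 49.4 mid 6.89
tool x 70 y -34.7 49.2 mid 7.27
tool x 80 y -35.4 49.8 mid 7.19
tool x 90 y -34.7 49.6 mid 7.46
tool x 100 y -35.1 50.3 mid 7.61
tool x 110 y -34.3 49.3 mid 7.52
```

>>> apply_moves(
  moves=[
    {"hand": 8.54,"tx": 2,"ty": 0.5,"tz": 2,"yaw": 0.01},
    {"hand": 8.54,"tx": 2,"ty": 0,"tz": 3,"yaw": 0},
    {"hand": 8.54,"tx": 0,"ty": 0,"tz": 2.5,"yaw": 0},
    {"hand": 8.54,"tx": 0,"ty": 0,"tz": 0,"yaw": 0},
    {"hand": 8.54,"tx": 0,"ty": 0,"tz": 0,"yaw": 0},
  ],
)

```text
time_s: 37.78
ee_pos: [0.6345, -0.0074, 0.2716]
eef_rot: [0.919, 3.003, -0.0]
contact_force: [0.4, 0.4, -0.0]
grip_width: 0.0856
finger_force: 0.0
```

```bash
cat >> h.py <<'E'
def mid():
    s=state(); im,d=read_camera('wrist'); m=camera_model('wrist'); H=m['hand_eye']
    v,u=np.mgrid[:384,:512]; a=u-m['cx']; b=v-m['cy']; r=np.hypot(a,b)+1e-9; th=r/m['fx']; t=np.tan(np.clip(th,0,1.3))
    P=np.stack([a/r*t*d,-b/r*t*d,-d],-1); P[(d<.05)|(th>1.2)]=np.nan
    T=P@H[:3,:3].T+H[:3,3]; z=s['ee_pos'][2]-T[...,2]
    k=(z>.092)&(z<.102)&(abs(T[...,1])<.06)
    for x in np.arange(-.02,.08,.01):
        j=k&(abs(T[...,0]-x)<.004)
        if j.sum()>5: y=1000*T[j][:,1]; print('x %.0f y %.1f %.1f mid %.2f'%(1000*x,y.min(),y.max(),(y.min()+y.max())/2),end='; ')
    print()
E
python3 -c "
from h import *
plan([*jig(-.0008,-.069),.265],.982); mid()"
```

```text
t 37.77 yaw -0.005 shift after yaw [0.36 0.45 0.66] tilt [ 0.001 -0.    -1.   ] F [ 0.4  0.4 -0. ] w 0.0856 pos [ 0.6345 -0.0074  0.2716]
x -20 y -36.3 48.5 mid 6.14; x -10 y -36.6 48.4 mid 5.90; x 0 y -36.7 48.7 mid 6.02; x 10 y -36.4 48.3 mid 5.94; x 20 y -36.8 48.2 mid 5.72; x 30 y -36.8 48.1 mid 5.67; x 40 y -36.4 48.2 mid 5.87; x 50 y -36.9 48.4 mid 5.78; x 60 y -36.9 48.4 mid 5.75; x 70 y -36.7 47.9 mid 5.63;
```

>>> apply_moves(
  moves=[
    {"hand": 8.54,"tx": 0.2,"ty": 0.43,"tz": 0,"yaw": -0.003},
    {"hand": 8.54,"tx": 0,"ty": 0,"tz": 0.6,"yaw": 0},
    {"hand": 8.54,"tx": 0,"ty": 0,"tz": 0,"yaw": 0},
    {"hand": 8.54,"tx": 0,"ty": 0,"tz": 0.4,"yaw": 0},
    {"hand": 8.54,"tx": 0,"ty": 0,"tz": 0,"yaw": 0},
  ],
)

```text
time_s: 38.45
ee_pos: [0.6348, -0.0021, 0.2604]
eef_rot: [-0.913, -3.006, 0.0]
contact_force: [0.1, -0.1, 0.6]
grip_width: 0.0855
finger_force: 0.0
```

```bash
python3 -c "
from h import *
plan([*jig(-.0008,-.069),.258],.982); mid()"
```

```text
t 38.45 yaw -0.001 shift after yaw [ 0.08 -0.    0.24] tilt [-0. -0. -1.] F [ 0.1 -0.1  0.6] w 0.0855 pos [ 0.6348 -0.0021  0.2604]
x -20 y -41.2 44.2 mid 1.51; x -10 y -41.2 44.9 mid 1.85; x 0 y -41.2 44.8 mid 1.81; x 10 y -41.4 45.2 mid 1.90; x 20 y -40.6 43.9 mid 1.63; x 30 y -40.8 43.5 mid 1.34; x 40 y -40.9 43.9 mid 1.48; x 50 y -41.3 44.3 mid 1.49; x 60 y -41.2 44.3 mid 1.54; x 70 y -41.5 44.2 mid 1.36;
```

>>> apply_moves(
  moves=[
    {"hand": 8.54,"tx": 0,"ty": 0,"tz": 0.3,"yaw": 0},
    {"hand": 8.54,"tx": 0,"ty": 0,"tz": 0.2,"yaw": 0},
    {"hand": 8.54,"tx": 0,"ty": 0,"tz": 0,"yaw": 0},
  ],
)

```text
time_s: 38.88
ee_pos: [0.6348, -0.0021, 0.2555]
eef_rot: [-0.913, -3.006, 0.0]
contact_force: [0.5, 0.5, -1.0]
grip_width: 0.0853
finger_force: 0.0
```

>>> apply_moves(
  moves=[
    {"hand": 8.54,"tx": 0,"ty": 0,"tz": 0.2,"yaw": 0},
    {"hand": 8.54,"tx": 0,"ty": 0,"tz": 0.1,"yaw": 0},
    {"hand": 8.54,"tx": 0,"ty": 0,"tz": 0,"yaw": 0},
  ],
)

```text
time_s: 39.25
ee_pos: [0.6348, -0.0021, 0.2526]
eef_rot: [-0.913, -3.006, 0.0]
contact_force: [0.3, -0.3, -1.0]
grip_width: 0.0853
finger_force: 0.2
```

>>> apply_moves(
  moves=[
    {"hand": 8.54,"tx": 0,"ty": 0,"tz": 0.2,"yaw": 0},
    {"hand": 8.54,"tx": 0,"ty": 0,"tz": 0,"yaw": 0},
  ],
)

```text
time_s: 39.5
ee_pos: [0.6348, -0.0021, 0.2505]
eef_rot: [-0.913, -3.006, 0.0]
contact_force: [-1.0, -0.2, -0.5]
grip_width: 0.0852
finger_force: 0.3
```

>>> apply_moves(
  moves=[
    {"hand": 8.0,"tx": 0,"ty": 0,"tz": 0,"yaw": 0},
    {"hand": 8.0,"tx": 0,"ty": 0,"tz": 0,"yaw": 0},
    {"hand": 8.0,"tx": 0,"ty": 0,"tz": 0,"yaw": 0},
  ],
)

```text
time_s: 39.88
ee_pos: [0.6349, -0.0026, 0.2518]
eef_rot: [0.914, 3.005, -0.0]
contact_force: [-5.9, -2.9, 18.4]
grip_width: 0.0813
finger_force: 63.3
```

>>> apply_moves(
  moves=[
    {"hand": 8.54,"tx": 0,"ty": 0,"tz": 0,"yaw": 0},
    {"hand": 8.54,"tx": 0,"ty": 0,"tz": 0,"yaw": 0},
    {"hand": 8.54,"tx": 0,"ty": 0,"tz": 0.25,"yaw": 0},
    {"hand": 8.54,"tx": 0,"ty": 0,"tz": 0.2,"yaw": 0},
    {"hand": 8.54,"tx": 0,"ty": 0,"tz": 0,"yaw": 0},
  ],
)

```text
time_s: 40.5
ee_pos: [0.6348, -0.002, 0.2458]
eef_rot: [-0.913, -3.006, 0.0]
contact_force: [-0.2, -0.8, -0.7]
grip_width: 0.0853
finger_force: 0.3
```

>>> apply_moves(
  moves=[
    {"hand": 8.0,"tx": 0,"ty": 0,"tz": 0,"yaw": 0},
    {"hand": 8.0,"tx": 0,"ty": 0,"tz": 0,"yaw": 0},
    {"hand": 8.0,"tx": 0,"ty": 0,"tz": 0,"yaw": 0},
  ],
)

```text
time_s: 40.88
ee_pos: [0.6348, -0.0024, 0.247]
eef_rot: [0.914, 3.006, -0.0]
contact_force: [-6.0, -3.0, 13.9]
grip_width: 0.0814
finger_force: 68.9
```

>>> apply_moves(
  moves=[
    {"hand": 8.54,"tx": 0,"ty": 0,"tz": 0,"yaw": 0},
    {"hand": 8.54,"tx": 0,"ty": 0,"tz": -0.35,"yaw": 0},
    {"hand": 8.0,"tx": 0,"ty": 0,"tz": 0,"yaw": 0},
    {"hand": 8.0,"tx": 0,"ty": 0,"tz": 0,"yaw": 0},
    {"hand": 8.0,"tx": 0,"ty": 0,"tz": 0,"yaw": 0},
  ],
)

```text
time_s: 41.5
ee_pos: [0.635, -0.0026, 0.2512]
eef_rot: [0.914, 3.005, 0.0]
contact_force: [-8.0, -1.2, 23.0]
grip_width: 0.081
finger_force: 63.7
```

>>> apply_moves(
  moves=[
    {"hand": 8.0,"tx": 0,"ty": 0,"tz": -0.3,"yaw": 0},
    {"hand": 8.0,"tx": 0,"ty": 0,"tz": -0.4,"yaw": 0},
    {"hand": 8.0,"tx": 0,"ty": 0,"tz": -0.4,"yaw": 0},
    {"hand": 8.0,"tx": 0,"ty": 0,"tz": -0.4,"yaw": 0},
    {"hand": 8.0,"tx": 0,"ty": 0,"tz": 0,"yaw": 0},
  ],
)

```text
time_s: 42.12
ee_pos: [0.6349, -0.002, 0.265]
eef_rot: [0.913, 3.006, 0.0]
contact_force: [0.5, -0.5, -1.1]
grip_width: 0.0806
finger_force: 64.1
```

```bash
python3 -c "
from h import *
plan([*jig(-.0008,-.069),.258],.982); prof()"|grep -v top
```

```text
t 42.12 yaw -0.001 shift after yaw [ 0.09 -0.02  0.7 ] tilt [ 0.  0. -1.] F [ 0.5 -0.5 -1.1] w 0.0806 pos [ 0.6349 -0.002   0.265 ]
side L -195:19 -165:107 -155:110 -145:111 -135:109 -125:111 -115:109 -105:109 -95:108 -85:166 -75:165 -65:88 -55:102 -45:109 -35:107 -25:108 -15:109 -5:108 
side C -195:20 -185:18 -175:17 -165:75 -155:77 -145:77 -135:79 -125:77 -115:79 -105:79 -95:78 -85:75 -75:77 -65:78 -55:55 -45:57 -35:66 -25:129 -15:168 -5:80 
side R -195:19 -185:19 -175:20 -165:19 -155:108 -145:105 -135:109 -125:107 -115:108 -105:107 -95:109 -85:149 -75:144 -65:138 -55:108
```

>>> apply_moves(
  moves=[
    {"hand": 8.0,"tx": -2,"ty": 0,"tz": 0,"yaw": 0},
    {"hand": 8.0,"tx": -3,"ty": 0,"tz": 0,"yaw": 0},
    {"hand": 8.0,"tx": -3.5,"ty": 0,"tz": 0,"yaw": 0},
    {"hand": 8.0,"tx": -3.5,"ty": 0,"tz": 0,"yaw": 0},
    {"hand": 8.0,"tx": 0,"ty": 0,"tz": 0,"yaw": 0},
  ],
)

```text
time_s: 42.85
ee_pos: [0.7354, -0.0708, 0.2639]
eef_rot: [0.916, 3.005, -0.002]
contact_force: [-0.5, 0.1, -2.0]
grip_width: 0.0808
finger_force: 64.2
```

>>> apply_moves(
  moves=[
    {"hand": 8.0,"tx": 0,"ty": 0,"tz": 0.7,"yaw": 0},
    {"hand": 8.0,"tx": 0,"ty": 0,"tz": 0.7,"yaw": 0},
    {"hand": 8.0,"tx": 0,"ty": 0,"tz": 0.4,"yaw": 0},
    {"hand": 8.0,"tx": 0,"ty": 0,"tz": 0,"yaw": 0},
  ],
)

```text
time_s: 43.35
ee_pos: [0.7344, -0.0685, 0.2463]
eef_rot: [-0.912, -3.006, 0.0]
contact_force: [0.7, -0.5, -1.3]
grip_width: 0.0808
finger_force: 64.2
```

```bash
python3 -c "
from h import *
plan([*jig(-.0008,-.170),.247],.982); prof()"|grep -v top
```

```text
t 43.35 yaw -0.001 shift after yaw [ 1.95  0.01 -0.07] tilt [-0.001  0.    -1.   ] F [ 0.7 -0.5 -1.3] w 0.0808 pos [ 0.7344 -0.0685  0.2463]
side L -195:152 -175:91 -165:91 -155:91 -145:91 -135:91 -125:92 -105:89 -95:88 -85:87 -75:89 -65:88 -55:87 -45:88 -35:89 -25:86 -15:87 -5:87 
side C -195:60 -185:60 -175:19 -165:48 -155:61 -145:63 -135:60 -125:58 -105:62 -95:60 -85:57 -75:57 -65:61 -55:59 -45:60 -35:61 -25:163 -15:169 -5:64 
side R -195:124 -185:108 -135:91 -125:91 -105:87 -95:88 -85:88 -75:88 -65:87 -45:88 -35:88 -25:88 -15:89
```

>>> apply_moves(
  moves=[
    {"hand": 8.0,"tx": 0.6,"ty": 0,"tz": 0.2,"yaw": 0},
    {"hand": 8.0,"tx": 0.5,"ty": 0,"tz": 0,"yaw": 0},
    {"hand": 8.0,"tx": 0.4,"ty": 0,"tz": 0,"yaw": 0},
    {"hand": 8.0,"tx": 0.3,"ty": 0,"tz": 0,"yaw": 0},
    {"hand": 8.0,"tx": 0,"ty": 0,"tz": 0,"yaw": 0},
  ],
)

```text
time_s: 44.08
ee_pos: [0.7195, -0.0586, 0.2449]
eef_rot: [0.913, 3.006, 0.0]
contact_force: [0.6, -0.7, -2.8]
grip_width: 0.0808
finger_force: 64.2
```

>>> apply_moves(
  moves=[
    {"hand": 8.0,"tx": 0.2,"ty": 0,"tz": 0,"yaw": 0},
    {"hand": 8.0,"tx": 0.2,"ty": 0,"tz": 0,"yaw": 0},
    {"hand": 8.0,"tx": 0,"ty": 0,"tz": 0,"yaw": 0},
  ],
)

```text
time_s: 44.45
ee_pos: [0.7167, -0.0569, 0.2451]
eef_rot: [0.913, 3.004, -0.0]
contact_force: [5.0, -3.2, -0.7]
grip_width: 0.0812
finger_force: 64.2
```

>>> apply_moves(
  moves=[
    {"hand": 8.0,"tx": 0.2,"ty": 0,"tz": 0,"yaw": 0},
    {"hand": 8.0,"tx": 0.1,"ty": 0,"tz": 0,"yaw": 0},
    {"hand": 8.0,"tx": 0,"ty": 0,"tz": 0,"yaw": 0},
  ],
)

```text
time_s: 44.82
ee_pos: [0.7155, -0.0566, 0.2463]
eef_rot: [0.913, 2.998, -0.001]
contact_force: [17.6, -9.2, -1.1]
grip_width: 0.081
finger_force: 64.3
```

>>> apply_moves(
  moves=[
    {"hand": 8.0,"tx": -0.8,"ty": 0,"tz": 0,"yaw": 0},
    {"hand": 8.0,"tx": -0.2,"ty": 0,"tz": -1,"yaw": 0},
    {"hand": 8.0,"tx": 0,"ty": 0,"tz": -1.2,"yaw": 0},
    {"hand": 8.0,"tx": 0,"ty": 0,"tz": 0,"yaw": 0},
  ],
)

```text
time_s: 45.32
ee_pos: [0.7223, -0.0604, 0.2682]
eef_rot: [0.912, 3.004, 0.001]
contact_force: [0.9, 0.6, -2.1]
grip_width: 0.0813
finger_force: 64.2
```

```bash
python3 -c "
from h import *
plan([*jig(-.0008,-.071),.2505],.982); prof()"|grep -v top
```

```text
t 45.33 yaw -0.001 shift after yaw [10.4  -0.03  1.76] tilt [ 0.002  0.    -1.   ] F [ 0.9  0.6 -2.1] w 0.0813 pos [ 0.7223 -0.0604  0.2682]
side L -195:114 -185:168 -175:154 -165:127 -155:112 -145:112 -135:113 -125:113 -115:112 -105:113 -95:89 -85:88 -75:87 -65:88 -55:88 -45:90 -35:88 -25:88 -15:89 -5:88 
side C -195:80 -185:80 -175:80 -165:70 -145:81 -135:82 -125:81 -115:80 -105:81 -95:58 -85:60 -75:57 -65:58 -55:61 -45:57 -35:58 -25:57 -15:168 -5:64 
side R -195:110 -185:143 -175:142 -165:19 -155:18 -115:111 -95:89 -85:88 -75:89 -65:88 -55:86 -45:83 -35:86 -25:88 -15:89 -5:87
```

>>> apply_moves(
  moves=[
    {"hand": 8.0,"tx": 2.5,"ty": 0,"tz": 0,"yaw": 0},
    {"hand": 8.0,"tx": 3,"ty": 0,"tz": 0,"yaw": 0},
    {"hand": 8.0,"tx": 3,"ty": 0,"tz": 0,"yaw": 0},
    {"hand": 8.0,"tx": 1.6,"ty": 0,"tz": 0,"yaw": 0},
    {"hand": 8.0,"tx": 0,"ty": 0,"tz": 0,"yaw": 0},
  ],
)

```text
time_s: 46.05
ee_pos: [0.6377, -0.0034, 0.2667]
eef_rot: [-0.911, -3.006, -0.0]
contact_force: [1.3, 0.2, -1.4]
grip_width: 0.0807
finger_force: 64.2
```

>>> apply_moves(
  moves=[
    {"hand": 8.0,"tx": 0,"ty": 0,"tz": 0.7,"yaw": 0},
    {"hand": 8.0,"tx": 0,"ty": 0,"tz": 0.6,"yaw": 0},
    {"hand": 8.0,"tx": 0,"ty": 0,"tz": 0.2,"yaw": 0},
    {"hand": 8.0,"tx": 0,"ty": 0,"tz": 0,"yaw": 0},
  ],
)

```text
time_s: 46.55
ee_pos: [0.6383, -0.0048, 0.2516]
eef_rot: [-0.914, -3.006, 0.0]
contact_force: [-2.3, -1.8, 0.4]
grip_width: 0.0807
finger_force: 64.5
```

>>> apply_moves(
  moves=[
    {"hand": 8.0,"tx": 0,"ty": 0,"tz": 0.2,"yaw": 0},
    {"hand": 8.0,"tx": 0,"ty": 0,"tz": 0,"yaw": 0},
  ],
)

```text
time_s: 46.8
ee_pos: [0.6387, -0.0051, 0.2512]
eef_rot: [0.914, 3.004, 0.0]
contact_force: [-5.9, -3.0, 23.4]
grip_width: 0.0808
finger_force: 66.4
```

```bash
python3 -c "
from h import *
plan([*jig(-.0008,-.070),.2505],.982); prof()"|grep -v top
```

```text
t 46.80 yaw -0.002 shift after yaw [0.47 0.03 0.07] tilt [ 0.002 -0.    -1.   ] F [-5.9 -3.  23.4] w 0.0808 pos [ 0.6387 -0.0051  0.2512]
side L -195:17 -165:95 -155:94 -145:95 -135:94 -125:94 -115:95 -105:95 -95:152 -85:154 -75:153 -65:40 -55:95 -45:96 -35:95 -25:95 -15:96 -5:92 
side C -195:18 -185:18 -175:17 -165:63 -155:62 -145:62 -135:65 -125:65 -115:65 -105:65 -95:67 -85:66 -75:64 -65:64 -35:65 -25:164 -15:168 -5:127 
side R -195:18 -185:18 -175:18 -165:19 -155:93 -145:94 -135:93 -125:94 -115:92 -105:93 -95:95 -85:133 -75:127 -65:117
```

>>> apply_moves(
  moves=[
    {"hand": 8.0,"tx": 0,"ty": 0,"tz": -0.2,"yaw": 0},
    {"hand": 8.0,"tx": 0.3,"ty": 0,"tz": 0,"yaw": 0},
    {"hand": 8.0,"tx": 0.2,"ty": 0,"tz": 0,"yaw": 0},
    {"hand": 8.0,"tx": 0,"ty": 0,"tz": 0,"yaw": 0},
  ],
)

```text
time_s: 47.4
ee_pos: [0.6339, -0.0017, 0.2516]
eef_rot: [-0.913, -3.006, 0.001]
contact_force: [-1.3, -3.3, 2.4]
grip_width: 0.0808
finger_force: 64.5
```

>>> apply_moves(
  moves=[
    {"hand": 8.0,"tx": 0.2,"ty": 0,"tz": 0,"yaw": 0},
    {"hand": 8.0,"tx": 0,"ty": 0,"tz": 0,"yaw": 0},
  ],
)

```text
time_s: 47.65
ee_pos: [0.6331, -0.0013, 0.2521]
eef_rot: [0.913, 3.003, -0.001]
contact_force: [5.9, -8.0, -0.3]
grip_width: 0.0809
finger_force: 64.4
```

>>> apply_moves(
  moves=[
    {"hand": 8.54,"tx": 0,"ty": 0,"tz": 0,"yaw": 0},
    {"hand": 8.54,"tx": 0,"ty": 0,"tz": 0,"yaw": 0},
    {"hand": 8.54,"tx": 0,"ty": 0,"tz": -0.6,"yaw": 0},
    {"hand": 8.54,"tx": 0,"ty": 0,"tz": -2,"yaw": 0},
    {"hand": 8.54,"tx": 0,"ty": 0,"tz": -4,"yaw": 0},
  ],
)

```text
time_s: 48.28
ee_pos: [0.6321, -0.0002, 0.3186]
eef_rot: [-0.912, -3.005, 0.001]
contact_force: [-0.2, 0.8, 0.6]
grip_width: 0.0853
finger_force: 0.0
```

>>> apply_moves(
  moves=[
    {"hand": 0,"tx": 0,"ty": -3,"tz": -3,"yaw": 0},
    {"hand": 0,"tx": -1,"ty": -4.5,"tz": -2,"yaw": 0},
    {"hand": 0,"tx": -2,"ty": -4.5,"tz": 0,"yaw": 0},
    {"hand": 0,"tx": 0,"ty": 0,"tz": 0,"yaw": 0},
    {"hand": 0,"tx": 0,"ty": 0,"tz": 0,"yaw": 0},
  ],
)

```text
time_s: 48.9
ee_pos: [0.5907, -0.1163, 0.3686]
eef_rot: [0.913, 3.005, 0.001]
contact_force: [0.3, 0.9, -0.1]
grip_width: -0.0003
finger_force: 0.0
```

```bash
cat >> h.py <<'E'
def edges():
    s=state(); im,d=read_camera('wrist'); m=camera_model('wrist'); H=m['hand_eye']
    v,u=np.mgrid[:384,:512]; a=u-m['cx']; b=v-m['cy']; r=np.hypot(a,b)+1e-9; th=r/m['fx']; t=np.tan(np.clip(th,0,1.3))
    P=np.stack([a/r*t*d,-b/r*t*d,-d],-1); P[(d<.08)|(th>1.2)]=np.nan
    P=P@H[:3,:3].T+H[:3,3]; P=P@R.from_rotvec(s['eef_rot']).as_matrix().T+s['ee_pos']
    c,sn=np.cos(YJ),np.sin(YJ); q=(P[...,:2]-JO)@np.array([[c,-sn],[sn,c]]); z=P[...,2]
    k=(q[...,0]<-.034)&(q[...,0]>-.05)
    A=k&(z>.0925)&(z<.105); B=k&(z>.082)&(z<.0925)
    ya=np.sort(q[A][:,1]); yb=np.sort(q[B][:,1])
    print('rail end',(1000*ya[[0,3,8]]).round(1),'splice end',(1000*yb[[0,3,8]]).round(1) if len(yb)>8 else None, len(ya),len(yb))
E
python3 -c "
from h import *
plan([*jig(-.001,.101),.40],.985); prof();edges()"|grep -v top
```

```text
t 48.90 yaw -0.004 shift after yaw [19.72 11.93 -3.14] tilt [ 0.001  0.001 -1.   ] F [ 0.3  0.9 -0.1] w -0.0003 pos [ 0.5907 -0.1163  0.3686]
side L -195:19 -165:94 -155:97 -145:97 -135:98 -125:97 -115:96 -105:96 -95:96 -85:93 -75:94 -65:95 -55:94 -45:95 -35:95 -25:94 -15:94 -5:95 
side C -195:20 -185:18 -175:18 -155:66 -145:66 -135:65 -125:67 -115:67 -105:66 -95:65 -85:66 -75:63 -65:66 -55:67 -45:68 -35:64 -25:66 -15:65 -5:74 
side R -195:18 -185:19 -175:19 -165:36 -155:94 -145:93 -135:94 -125:96 -105:94 -95:95 -85:95 -75:96 -65:93 -55:96 -45:94 -35:95 
rail end [-160.1 -159.4 -158.7] splice end [-100.1  -98.2  -96.3] 1439 280
```

Both pieces are home: rail end at −160 mm, splice end at −100 mm, level. The clamp tip no longer shows at its old place, so I'll check the clamp.

```bash
python3 - <<'E'
from h import *
c,s=np.cos(YJ),np.sin(YJ)
for n in('top','side'):
    im,d=read_camera(n);W=cloud(d,camera_model(n));P=W.reshape(-1,3);P=P[np.isfinite(P[:,0])]
    q=(P[:,:2]-JO)@np.array([[c,-s],[s,c]])
    for y in np.arange(-.05,.2,.01):
        j=(abs(q[:,1]-y)<.005)&(abs(q[:,0])<.014)&(P[:,2]>.01)&(P[:,2]<.26)
        if j.any(): print('%.0f:%.0f(%.0f)'%(1000*y,1000*P[j,2].max(),1000*np.median(q[j&(P[:,2]>P[j,2].max()-.015),0])),end=' ')
    print()
E
```

```text
-50:79(5) -40:76(-0) -30:72(-4) -20:175(-1) -10:176(-1) 0:179(-1) 10:184(-0) 20:190(-1) 30:189(-1) 40:179(1) 50:113(-1) 60:119(-1) 70:114(-0) 80:130(-12) 90:132(-0) 100:151(-1) 110:174(0) 120:195(0) 130:214(-0) 140:217(-1) 150:212(0) 
-50:75(7) -40:77(8) -30:75(8) -20:73(8) -10:74(8) 0:180(-5) 10:182(-7) 20:184(-7) 30:187(-3) 40:130(-8) 50:113(-4) 60:115(-4) 70:113(-10) 80:126(9) 90:128(-2) 100:153(-3) 110:171(-6) 120:193(-6) 130:214(-4) 140:213(-7) 150:209(-8)
```

>>> apply_moves(
  moves=[
    {"hand": 0,"tx": 0,"ty": 0,"tz": -3.1,"yaw": 0},
    {"hand": 0,"tx": 4.5,"ty": 2.7,"tz": 0,"yaw": 0},
    {"hand": 0,"tx": 4.5,"ty": 2.7,"tz": 0,"yaw": 0},
    {"hand": 0,"tx": 4.5,"ty": 2.7,"tz": 0,"yaw": 0},
    {"hand": 0,"tx": 4.2,"ty": 2.7,"tz": 0,"yaw": 0},
  ],
)

```text
time_s: 49.78
ee_pos: [0.5025, 0.0733, 0.3988]
eef_rot: [0.912, 3.006, 0.0]
contact_force: [1.0, 0.7, 0.1]
grip_width: 0.0002
finger_force: 0.0
```

>>> apply_moves(
  moves=[
    {"hand": 0,"tx": 1.0,"ty": 1.0,"tz": 0,"yaw": 0},
    {"hand": 0,"tx": 0,"ty": 0,"tz": 0,"yaw": 0},
    {"hand": 0,"tx": 0,"ty": 0,"tz": 0,"yaw": 0},
  ],
)

```text
time_s: 50.15
ee_pos: [0.5012, 0.0841, 0.3987]
eef_rot: [0.915, 3.005, -0.001]
contact_force: [0.7, -1.2, 0.2]
grip_width: 0.0005
finger_force: 0.0
```

```bash
python3 -c "
from h import *
plan([*jig(-.001,.101),.368],.985)"
```

```text
t 50.15 yaw -0.006 shift after yaw [1.19 0.18 3.07] tilt [ 0.    -0.001 -1.   ] F [ 0.7 -1.2  0.2] w 0.0005 pos [0.5012 0.0841 0.3987]
```

>>> apply_moves(
  moves=[
    {"hand": 0,"tx": 0.6,"ty": 0.2,"tz": 1.5,"yaw": 0},
    {"hand": 0,"tx": 0.5,"ty": 0,"tz": 1.5,"yaw": 0},
    {"hand": 0,"tx": 0.6,"ty": 0,"tz": 0.2,"yaw": 0},
    {"hand": 0,"tx": 0.6,"ty": 0,"tz": 0.3,"yaw": 0},
    {"hand": 0,"tx": 0,"ty": 0,"tz": 0,"yaw": 0},
  ],
)

```text
time_s: 50.78
ee_pos: [0.4827, 0.0997, 0.364]
eef_rot: [0.913, 3.006, 0.0]
contact_force: [0.2, 0.1, -0.3]
grip_width: 0.0002
finger_force: 0.0
```

>>> apply_moves(
  moves=[
    {"hand": 0,"tx": 0.8,"ty": 0,"tz": 0.6,"yaw": 0},
    {"hand": 0,"tx": 0.9,"ty": 0,"tz": 0.6,"yaw": 0},
    {"hand": 0,"tx": 0.8,"ty": 0,"tz": 0.8,"yaw": 0},
    {"hand": 0,"tx": 0.7,"ty": 0,"tz": 0.8,"yaw": 0},
    {"hand": 0,"tx": 0,"ty": 0,"tz": 0,"yaw": 0},
  ],
)

```text
time_s: 51.4
ee_pos: [0.4555, 0.1178, 0.3349]
eef_rot: [-0.912, -3.005, 0.002]
contact_force: [-0.7, 0.1, 0.2]
grip_width: 0.0001
finger_force: 0.0
```

```bash
python3 -c "
from h import *
plan([*jig(-.001,.159),.301],.985)"
```

```text
t 51.40 yaw -0.003 shift after yaw [ 1.31 -0.11  3.4 ] tilt [-0.002 -0.001 -1.   ] F [-0.7  0.1  0.2] w 0.0001 pos [0.4555 0.1178 0.3349]
```

>>> apply_moves(
  moves=[
    {"hand": 0,"tx": 0.5,"ty": -0.1,"tz": 0.8,"yaw": 0},
    {"hand": 0,"tx": 0.4,"ty": 0,"tz": 0.8,"yaw": 0},
    {"hand": 0,"tx": 0.3,"ty": 0,"tz": 0.8,"yaw": 0},
    {"hand": 0,"tx": 0.1,"ty": 0,"tz": 0.6,"yaw": 0},
    {"hand": 0,"tx": 0,"ty": 0,"tz": 0,"yaw": 0},
  ],
)

```text
time_s: 52.02
ee_pos: [0.4446, 0.1239, 0.3052]
eef_rot: [-0.913, -3.005, 0.001]
contact_force: [0.3, 0.1, 0.7]
grip_width: -0.0001
finger_force: 0.0
```

```bash
cat >> h.py <<'E'
def clamp():
    c,s=np.cos(YJ),np.sin(YJ)
    for n in('top','side'):
        im,d=read_camera(n);W=cloud(d,camera_model(n));P=W.reshape(-1,3);P=P[np.isfinite(P[:,0])]
        q=(P[:,:2]-JO)@np.array([[c,-s],[s,c]])
        for y in np.arange(-.05,.22,.01):
            j=(abs(q[:,1]-y)<.005)&(abs(q[:,0])<.014)&(P[:,2]>.01)&(P[:,2]<.26)
            if j.any(): print('%.0f:%.0f'%(1000*y,1000*P[j,2].max()),end=' ')
        print()
E
python3 -c "
from h import *
plan([*jig(-.001,.159),.301],.985);clamp()"
```

```text
t 52.02 yaw -0.004 shift after yaw [ 0.06 -0.01  0.42] tilt [-0.001 -0.001 -1.   ] F [0.3 0.1 0.7] w -0.0001 pos [0.4446 0.1239 0.3052]
-50:111 -40:123 -30:120 -20:108 -10:108 0:109 10:108 20:107 30:106 40:128 50:126 60:132 70:127 80:129 90:130 100:130 110:129 120:21 
-50:108 -40:122 -30:120 -20:105 -10:106 0:105 10:105 20:105 30:105 40:125 50:124 60:124 70:126 80:127 90:125 100:128 110:127 120:259 130:126 140:239 150:246 160:199 170:199 180:131 190:132 200:129
```

>>> apply_moves(
  moves=[
    {"hand": 0,"tx": 0,"ty": 0,"tz": 0.3,"yaw": 0},
    {"hand": 0,"tx": 0,"ty": 0,"tz": 0.2,"yaw": 0},
    {"hand": 0,"tx": 0,"ty": 0,"tz": 0,"yaw": 0},
  ],
)

```text
time_s: 52.5
ee_pos: [0.4448, 0.124, 0.3012]
eef_rot: [-0.913, -3.006, -0.001]
contact_force: [-6.2, 0.1, 18.4]
grip_width: -0.0004
finger_force: 9.3
```

>>> apply_moves(
  moves=[
    {"hand": 0,"tx": 0,"ty": 0,"tz": 0.2,"yaw": 0},
    {"hand": 0,"tx": 0,"ty": 0,"tz": 0.1,"yaw": 0},
    {"hand": 0,"tx": 0,"ty": 0,"tz": 0,"yaw": 0},
  ],
)

```text
time_s: 52.88
ee_pos: [0.4448, 0.1239, 0.3002]
eef_rot: [0.914, 3.006, 0.003]
contact_force: [-22.6, -3.2, 82.3]
grip_width: 0.0001
finger_force: 40.6
```

>>> apply_moves(
  moves=[
    {"hand": 0,"tx": 0,"ty": 0,"tz": -0.5,"yaw": 0},
    {"hand": 0,"tx": 0,"ty": 0,"tz": -2,"yaw": 0},
    {"hand": 0,"tx": 0,"ty": 0,"tz": -4,"yaw": 0},
    {"hand": 0,"tx": 0,"ty": -4,"tz": -3,"yaw": 0},
    {"hand": 0,"tx": 0,"ty": -4.5,"tz": 0,"yaw": 0},
  ],
)

```text
time_s: 53.5
ee_pos: [0.3974, 0.0526, 0.3942]
eef_rot: [0.911, 3.004, 0.003]
contact_force: [0.3, -0.4, 0.2]
grip_width: 0.0002
finger_force: 0.0
```

>>> apply_moves(
  moves=[
    {"hand": 0,"tx": -4.5,"ty": -2,"tz": 0,"yaw": 0},
    {"hand": 0,"tx": -4.5,"ty": -2,"tz": 0,"yaw": 0},
    {"hand": 0,"tx": -4.5,"ty": -2,"tz": 0,"yaw": 0},
    {"hand": 0,"tx": -4.5,"ty": -2,"tz": 0,"yaw": 0},
    {"hand": 0,"tx": 0,"ty": 0,"tz": 0,"yaw": 0},
  ],
)

```text
time_s: 54.12
ee_pos: [0.5034, -0.1163, 0.3923]
eef_rot: [0.919, 3.004, -0.002]
contact_force: [-0.5, -0.1, 1.0]
grip_width: -0.0001
finger_force: 0.0
```

```bash
python3 -c "
from h import *
plan([*jig(-.15,-.08),.37],.985);clamp();prof();edges()"
```

```text
t 54.12 yaw -0.008 shift after yaw [-5.65  1.85  2.24] tilt [ 0.    -0.002 -1.   ] F [-0.5 -0.1  1. ] w -0.0001 pos [ 0.5034 -0.1163  0.3923]
-50:110 -40:122 -30:112 -20:109 -10:106 0:108 10:109 20:107 30:108 40:127 50:127 60:127 70:130 80:130 90:131 100:132 110:130 120:130 130:129 140:132 150:131 160:132 170:132 180:131 190:131 200:128 
-50:104 -40:121 -30:120 -20:105 -10:106 0:104 10:105 20:104 30:104 40:125 50:125 60:127 70:125 80:95 90:80 100:75 110:83 120:19 130:17 140:120 150:124 160:129 170:129 180:128 190:128 200:126 
top L -195:15 -185:5 -165:85 -155:97 -145:100 -135:98 -125:99 -115:99 -105:99 -95:99 -85:98 -75:99 -65:99 -55:97 -45:98 -35:97 -25:98 -15:98 -5:98 
top C -195:22 -185:21 -175:17 -165:60 -155:66 -145:65 -135:65 -125:64 -115:66 -105:66 -95:66 -85:67 -75:66 -65:65 -55:67 -45:121 -35:121 -25:107 -15:106 -5:106 
top R -195:22 -185:22 -175:19 -165:98 -155:101 -145:101 -135:99 -125:99 -115:100 -105:98 -95:100 -85:97 -75:98 -65:98 -55:99 -45:100 -35:99 -25:99 -15:99 -5:99 
side L -195:18 -155:96 -145:96 -135:97 -125:96 -115:97 -105:96 -95:96 -85:96 -75:95 -65:95 -55:94 -45:94 -35:94 -25:95 -15:95 -5:95 
side C -195:19 -185:20 -175:19 -155:67 -145:66 -135:65 -125:64 -115:68 -105:67 -95:65 -85:66 -75:66 -65:68 -55:66 -45:109 -35:119 -25:104 -15:103 -5:104 
side R -195:18 -185:18 -175:18 -165:19 -155:95 -145:95 -125:95 -115:96 -105:95 -95:92 -85:94 -75:95 -65:94 -55:96 -45:95 -35:96 -25:96 -15:95 -5:96 
rail end [-139.7 -137.5 -136.7] splice end [-99.5 -97.8 -95. ] 766 263
```

The handle is level, the pair is level and nested, and both ends are home.

```bash
python3 -c "
from station import *
print(finish_job())"
```

```text
the job is handed in; nothing more can be done
None
```

The job is handed in: the short angle lies heel-down in the V with the long one nested flat in it, both home against the stop, and the clamp handle pressed down to level. Along the way the pair tipped off the V once, so I had to lift the long angle out and nest it again. The last press on the handle peaked at about 82 N on the fingertips, under the 120 N wrist limit.

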